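# Put the tea carton away under the rack's weighted arm

## Robot

A 6-joint arm with a two-finger parallel gripper is mounted at the origin on a cart in front of the work surface, level with it; the furniture and walls round the work are solid. World frame = base frame: x ahead of the robot, y to its left, z up, the work surface at z = 0. Lengths are in m, angles in rad, forces in N, time in s.
With the tool pointing down it reaches from about 0.375 to 0.9 m from the base axis. Payload 3.1 kg.
Tool frame: the origin (TCP) lies midway between the tips of the shut fingers; the grasp point (between the pads) lies 19 mm behind it (manip.hold_point_z is the distance from the TCP to the grasp point, in m); z points along the fingers, y is the direction in which the jaws open and shut (so a half turn about z gives the same grasp; the last joint's range is limited). The gripper opens to 85 mm and grips with 20 to 120 N. Pads are 22 mm wide; open, the fingers measure 114 mm over their backs; the gripper's body (76 mm by 85 mm) begins 54 mm behind the grasp point. The pads swing forward as they close: fully open they stand 13 mm farther back than shut.
Start: joints at [-1.482, 0.527, 1.433, -0, 1.181, -0.178], TCP at [0.165, -0.603, 0.195] pointing down, gripper open.
Joint ranges: [-3.08, 3.08], [-0.75, 2.2], [0.22, 2.44], [-1.43, 4.57], [0, 2.65], [-2.85, 2.85]. Speed limits (rad/s): [2.79, 2.79, 3.14, 3.14, 3.14, 3.14].

## Interface

Orientations are given as a unit quaternion [x, y, z, w].
In Python, from station import manip gives the robot as it stands.
- The arm moves only by the tool drive_tool, never from a script. Its argument "motion" is one flat list of numbers, 7 for each row, row after row: the shift along the tool's x, y, z in mm, then the turn, a rotation vector about the tool's x, y, z in degrees, then the finger opening in mm, from 0 to 85.4. A call has 1 to 8 rows; each row is the pose to reach, as a shift and turn from the pose measured when the call began, along the tool's axes at that moment; what a row does not reach only later rows make up. A row lasts 1/8 s, in which the tool goes at most 62.5 mm and 10.7 degrees, less where a joint would pass 70% of its speed; a pose out of reach is approached as far as the arm can. A call with a gripper value outside its range is refused whole. The fingers move at their own pace and stop on an object; "force" is the grip in N (left out, the last holds). Time passes only in rows, so rows that repeat a pose let the fingers close. It gives the time, the measured TCP pose, the force and the opening at its end, in the units of the state.
- manip.sense(): the state, without advancing time (a new reading comes with each control period).
- manip.snapshot(name): name is "side" or "top"; returns a dict with "color" (384x512x3 uint8, red, green, blue), "fx", "fy", "cx", "cy" (pixels), "view" (4x4, takes a point from world to camera coordinates). Camera axes: x right, y up, looking along -z (the intrinsics and any distortion apply to the point x, -y, -z); pixel columns grow to the right and rows downward; lengths in m; the calibration is good to about 2 mm. A picture is of the moment at which its call begins. There is no depth.
- manip.sign_off(): hands the job in, once; it reports no verdict.
The state is a dict: "t": time; "q": joint angles; "qd": joint speeds; "tau": joint torques, N m; "tcp_pos": TCP position; "tool_rot": TCP orientation; "force": force on the tool from outside, world axes, zero at the start; "ft_torque": the same for the moment, N m; "finger_gap": opening from 0.0 (shut) to 1.0 (fully open).
Only numpy, scipy, OpenCV 4.12 (cv2) and the standard library are available. Lean on these libraries where they do the work, as an engineer would, in place of code of your own. Each camera call takes 0.05 s, during which the arm holds its last target.

## Task

Put the green tea carton away on the rack's pile: first stand it upright on the worktop with a wide face close against the middle of the front edge of the rack's tray and let go, then tip it over that edge so that it lies flat on the tray, and let go. Then take it again, lift it to the top of the pile and slide it squarely in under the weighted arm until it is home against the back board, held down by the arm. Keep the pile in place and leave the other things alone.

Things in the scene. Friction and masses are not known exactly. Their poses are not given: they have to be found in the camera images.
- carton: slim green tea carton to put away, a stiff box standing upright at the start right or left of the rack, turned up to 35 degrees: 125 mm tall, 58 mm wide, 18 mm thick, 0.12 kg more or less. Origin: centre of the bottom end; z runs along its length to the top end, x is its thickness (normal to the two wide faces, which are alike), y its width
- carton_mid (a point): the centre of the green carton
- rack: wooden tea carton rack, screwed down, elsewhere and turned otherwise each time. Origin: at worktop height below the middle of its tray's front edge; x points from the front edge to the back, y left, z up. Its base, 12 mm high throughout, is a tray 46 mm wide (narrower than a carton) from x 0 to 155 mm, then 88 mm wide to x 345. A pile of two cartons lies on it from x 140 to 265, its top 48 mm up
- rack_tray (a point): point on the tray's top, 60 mm behind its upright front edge, on the middle line. A carton stood before that edge and pushed over it comes to lie on the tray, its bottom end about 12 mm out over the edge, its top end short of the pile
- rack_home (a point): where the green carton's centre belongs: on the pile, under the arm, 202.5 mm behind the front edge, 57 mm up. Round it: side rails at y +-31 to +-36 mm, x 180 to 265 mm, up to 42 mm high (below the pile's top); back board 76 mm wide, face at x 267 mm, up to 84 mm high
- hold_arm (a joint): weighted steel arm, a bent rod hinged behind the back board (axis along rack y, at x 322 mm, 30 mm up) that ends in a round bar pressing on the pile with about 3 to 4 N, an upturned lip before it. 0 rad resting on two cartons, about 0.22 on three; grows as it rises, falls back by itself. A carton pushed in from the front along the pile's top lifts it by the lip (a few newtons)
- bar_foot (a point): underside of the arm's bar, where it bears on the pile; the bar is 46 mm long, 18 mm thick; at the start 240 mm behind the rack's front edge
- lip_tip (a point): front rim of the arm's upturned lip (40 mm wide); at the start 194 mm behind the rack's front edge and about 30 mm above the pile's top. The lip slopes up from the bar at 35 degrees
- pile_low: blue carton at the bottom of the pile, lying along the rack; size and axes as the green one
- pile_low_mid (a point): the centre of the blue carton
- pile_top: orange carton on top of the pile, lying along the rack; size and axes as the green one
- pile_top_mid (a point): the centre of the orange carton
- spice_jar: spice jar with a red cap, 44 mm across, 105 mm tall; origin: middle of its underside
- mug: green and white mug, 78 mm across, 101 mm tall, with a handle; origin: middle of the underside of mug and handle
- tin_green: small tin with a green and yellow label, 57 mm across, 72 mm tall; origin: middle of its underside
- tin_white: small tin with a white and red label, 57 mm across, 72 mm tall; origin: middle of its underside
- onion: brown onion, 82 mm across, 94 mm tall; origin: middle of its underside
There are look-alikes about, which are no part of the job. Of the things like the pile_top, leave any that is black; of the rest the larger one is meant.

How it is judged:
By the outcome, as a careful person would: the job done as asked, in the order asked, and still so for the second after the job is handed in, with the robot touching nothing.
It also fails if it takes over 67 s, if anything falls off the work surface, if the arm or the gripper's body presses on something with over 40 N, if the wrist force passes 120 N, or if a joint passes its speed limit or range.

## Working session

There is one attempt and no reset: what is moved stays moved. The work goes in short steps, Python scripts to look and compute and a tool call to move; the robot and the scene stay as the last step left them, time stands still between calls to the robot, and variables do not carry over. Pictures are saved under pics/ and viewed, and the job is handed in when it is done.

Besides the shell and the picture viewer there is one more tool, called after "Request:" as a command line: name --argument value ..., lists and objects as JSON in quotes. drive_tool: Moves the arm, as the interface text tells. Its arguments: {"type":"object","properties":{"motion":{"type":"array","items":{"type":"number"}},"force":{"type":"number"}},"required":["motion"]}

```bash
ls; mkdir -p pics; python3 - <<'E'
from station import manip
import cv2,json
print(manip.sense())
for n in("side","top"):
    s=manip.snapshot(n)
    cv2.imwrite(f"pics/{n}0.png",s["color"][:,:,::-1])
    print(n,{k:(v.tolist() if hasattr(v,'tolist') else v) for k,v in s.items() if k!="color"})
print(manip.hold_point_z)
E
```

```text
pics
{'t': 0.0, 'q': array([-1.48249924e+00,  5.28483108e-01,  1.43390740e+00, -1.08005101e-06,
        1.18138512e+00, -1.78510288e-01]), 'qd': array([ 0.00074613, -0.00127529,  0.00073879, -0.00025871,  0.00134562,
       -0.00035464]), 'tau': array([-8.24470135e-04, -4.42353487e+01, -1.78024185e+01, -2.28643626e-04,
        8.46963987e-03,  1.21415718e-05]), 'tcp_pos': array([ 0.16473394, -0.60207629,  0.19372167]), 'tool_rot': array([ 9.91114299e-01,  1.33008475e-01,  4.87176900e-05, -1.09039884e-03]), 'force': array([0.13169614, 0.28585912, 0.62526968]), 'ft_torque': array([-0.03286976, -0.00285408, -0.0020145 ]), 'finger_gap': 1.0001153776868623}
side {'fx': 428.14795513088444, 'fy': 428.14795513088444, 'cx': 256.82515441425994, 'cy': 188.97075566367084, 'view': [[0.9997093460959127, -0.004719903529851239, 0.0236420354274171, -0.6095402477367042], [-0.020092777541755914, 0.3788140714662282, 0.9252546565945166, -0.06260849093312999], [-0.013323048417680484, -0.9254607618747799, 0.3786091317057894, -1.4832945405916491], [0.0, 0.0, 0.0, 1.0]]}
top {'fx': 452.40702990030394, 'fy': 452.40702990030394, 'cx': 253.5137409247481, 'cy': 188.25434350320702, 'view': [[0.009526386786607506, -0.9999469203563236, -0.003924847092087791, 0.05214144403430734], [0.9913167440988436, 0.008929231542307868, 0.1311921556089836, -0.6078474452872327], [-0.13115014610765735, -0.005140553858114274, 0.9913491886726755, -1.6444566692872875], [0.0, 0.0, 0.0, 1.0]]}
0.0187
```

View pics/side0.png

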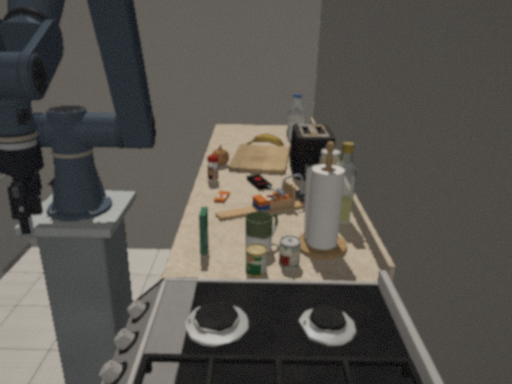

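View pics/top0.png

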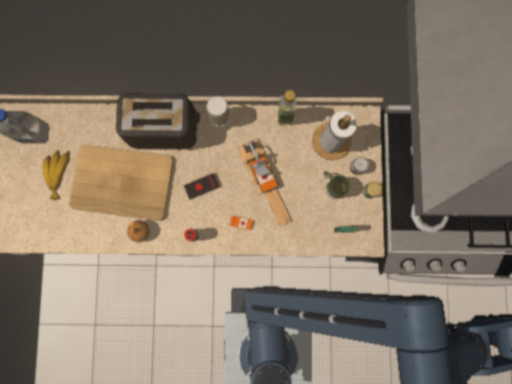

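The top view shows the rack from (285,220) at the tray front to (250,145) at the back. The green carton is at (346,229). The orange things are the pile top at (262,175), a small orange box at (242,222) and a black one at (202,186). I'll enlarge these to confirm which is which.

```bash
cat > h.py <<'E'
import numpy as np, cv2
from station import manip
def snap(n): return manip.snapshot(n)
def proj(s,P):
    P=np.atleast_2d(np.asarray(P,float)); c=P@s["view"][:3,:3].T+s["view"][:3,3]
    return np.c_[s["cx"]+s["fx"]*c[:,0]/-c[:,2], s["cy"]-s["fy"]*c[:,1]/-c[:,2]]
def ray(s,uv):
    V=np.asarray(s["view"]);R=V[:3,:3];o=-R.T@V[:3,3]
    d=R.T@np.array([(uv[0]-s["cx"])/s["fx"],-(uv[1]-s["cy"])/s["fy"],-1]); return o,d/np.linalg.norm(d)
def onz(s,uv,z):
    o,d=ray(s,uv); return o+d*(z-o[2])/d[2]
def tri(s1,u1,s2,u2):
    o1,d1=ray(s1,u1);o2,d2=ray(s2,u2)
    t=np.linalg.lstsq(np.c_[d1,-d2],o2-o1,rcond=None)[0]
    a=o1+d1*t[0];b=o2+d2*t[1]; return (a+b)/2,np.linalg.norm(a-b)
def crop(s,x0,y0,x1,y1,k,f):
    c=cv2.resize(s["color"][y0:y1,x0:x1,::-1],None,fx=k,fy=k,interpolation=cv2.INTER_CUBIC); cv2.imwrite(f,c)
E
for k in 1; do python3 - <<'E'
from h import *
import pickle
t=snap("top");s=snap("side")
for a in(t,s): a["view"]=np.array(a["view"])
pickle.dump((t,s),open("s0.pkl","wb"))
crop(t,180,130,390,250,3.8,"pics/t1.png")
crop(s,180,140,350,290,4,"pics/s1.png")
E
done
```

```text
(no output)
```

View pics/t1.png

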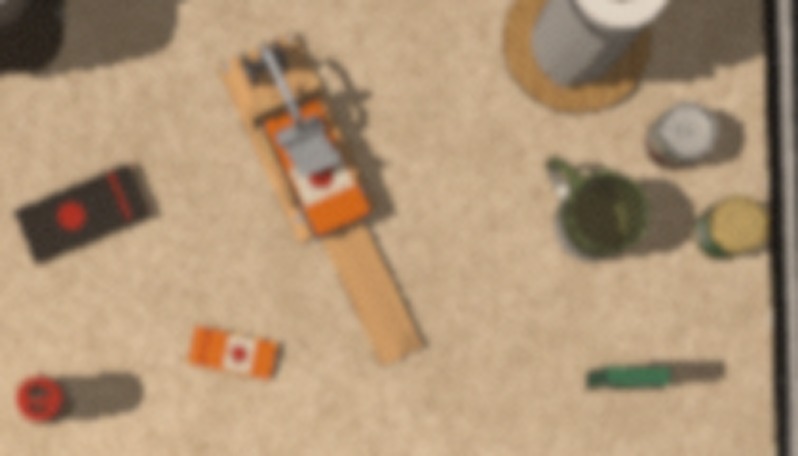

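View pics/s1.png

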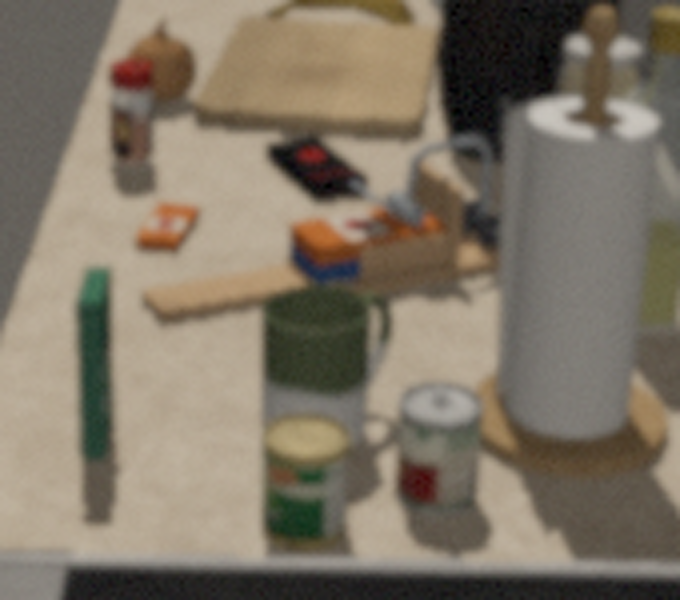

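Candidates for pile_top:
- Orange box on the rack, top (262,175).
- Small loose orange box, top (242,222).
- Black box, top (202,186).

Black is excluded, and of the orange ones the larger is the one on the rack under the arm. So that is pile_top, as the crop confirms. Next I'll measure the carton and rack.

```bash
python3 - <<'E'
from h import *
import pickle
t,s=pickle.load(open("s0.pkl","rb"))
def cams(a): 
    R=a["view"][:3,:3]; return -R.T@a["view"][:3,3]
print("cam",cams(t),cams(s))
def up(a,k=4): return cv2.resize(a["color"],None,fx=k,fy=k,interpolation=cv2.INTER_CUBIC)
k=4
def rect(a,roi,lo,hi,n):
    im=up(a,k); h=cv2.cvtColor(im,cv2.COLOR_RGB2HSV); m=cv2.inRange(h,lo,hi)
    M=np.zeros_like(m);x0,y0,x1,y1=[v*k for v in roi];M[y0:y1,x0:x1]=m[y0:y1,x0:x1]
    M=cv2.morphologyEx(M,cv2.MORPH_OPEN,np.ones((3,3)))
    c=max(cv2.findContours(M,cv2.RETR_EXTERNAL,cv2.CHAIN_APPROX_NONE)[0],key=cv2.contourArea)
    b=cv2.minAreaRect(c); 
    pts=(cv2.boxPoints(b)+0.5)/k-0.5
    print(n,"area",cv2.contourArea(c)/k/k,"box",np.round(pts,2).tolist()); return c,pts
c,p=rect(t,(330,220,365,240),(60,60,50),(90,255,255),"green top all")
c,p=rect(t,(330,220,365,240),(60,60,95),(90,255,255),"green top bright")
c2,p2=rect(s,(190,200,220,262),(60,60,30),(90,255,255),"green side")
c3,p3=rect(t,(265,185,300,230),(8,60,100),(17,255,255),"tray top")
c4,p4=rect(t,(235,145,285,200),(3,150,120),(14,255,255),"orange top")
for z in(0.012,): print("tray",[np.round(onz(t,q,z),4).tolist() for q in p3])
print("carton top face",[np.round(onz(t,q,.125),4).tolist() for q in p])
# pixel dump hsv
im=t["color"]
h=cv2.cvtColor(im,cv2.COLOR_RGB2HSV)
for y in range(225,235): print(y,[tuple(int(v) for v in h[y,x]) for x in range(333,360,2)])
E
```

```text
cam [0.3864019  0.04911287 1.71018025] [ 0.5883431  -1.35189089  0.63392843]
green top all area 47.9375 box [[338.6199951171875, 226.8800048828125], [355.1199951171875, 226.8800048828125], [355.1199951171875, 230.3800048828125], [338.6199951171875, 230.3800048828125]]
green top bright area 46.625 box [[339.3800048828125, 226.8800048828125], [355.1199951171875, 226.8800048828125], [355.1199951171875, 230.3800048828125], [339.3800048828125, 230.3800048828125]]
green side area 205.0 box [[200.1199951171875, 207.6199951171875], [205.8800048828125, 207.6199951171875], [205.8800048828125, 253.6199951171875], [200.1199951171875, 253.6199951171875]]
tray top area 1555.0625 box [[264.6199951171875, 184.6199951171875], [299.3800048828125, 184.6199951171875], [299.3800048828125, 229.3800048828125], [264.6199951171875, 229.3800048828125]]
orange top area 135.0625 box [[259.2799987792969, 184.77000427246094], [274.4200134277344, 177.5], [278.3800048828125, 185.75], [263.239990234375, 193.02000427246094]]
tray [[0.6253, 0.0159, 0.012], [0.6265, -0.1157, 0.012], [0.4575, -0.1151, 0.012], [0.4563, 0
[... 1572 characters left out ...]
 63, 106), (30, 57, 130), (17, 77, 149), (17, 77, 163)]
232 [(17, 78, 180), (20, 73, 139), (19, 73, 144), (19, 69, 151), (21, 73, 137), (23, 71, 132), (23, 73, 133), (22, 69, 137), (21, 67, 138), (20, 71, 140), (21, 72, 139), (18, 74, 168), (17, 79, 181), (17, 78, 187)]
233 [(16, 76, 190), (17, 79, 178), (16, 80, 181), (16, 78, 183), (17, 80, 176), (17, 78, 174), (16, 79, 174), (17, 77, 178), (17, 76, 177), (17, 77, 180), (16, 79, 178), (16, 81, 185), (16, 78, 193), (16, 78, 197)]
234 [(17, 77, 199), (17, 75, 198), (17, 77, 198), (16, 80, 194), (17, 80, 191), (17, 79, 191), (16, 80, 191), (16, 76, 194), (17, 81, 193), (17, 78, 193), (17, 79, 191), (17, 79, 193), (16, 79, 197), (16, 78, 196)]
```

```bash
python3 - <<'E'
from h import *
import pickle
t,s=pickle.load(open("s0.pkl","rb"))
im=t["color"];h=cv2.cvtColor(im,cv2.COLOR_RGB2HSV)
for y in (195,205,212,218,222): print(y,[tuple(int(v) for v in h[y,x]) for x in range(268,298,2)])
# soft green
f=im.astype(float); g=np.clip((f[...,1]-f[...,0]+25)/45,0,1)  # table: R>G
k=6
def cont(g,roi,thr):
    x0,y0,x1,y1=roi
    G=cv2.resize(g[y0:y1,x0:x1].astype(np.float32),None,fx=k,fy=k,interpolation=cv2.INTER_CUBIC)
    M=(G>thr).astype(np.uint8)
    c=max(cv2.findContours(M,cv2.RETR_EXTERNAL,cv2.CHAIN_APPROX_NONE)[0],key=cv2.contourArea)
    return (c[:,0,:]+0.5)/k-0.5+[x0,y0]
print([round(float(v),1) for v in (f[229,325:368,1]-f[229,325:368,0])])
print([round(float(v),1) for v in (f[222:240,345,1]-f[222:240,345,0])])
fs=s["color"].astype(float)
print([round(float(v),1) for v in (fs[230,192:215,1]-fs[230,192:215,0])])
print([round(float(v),1) for v in (fs[200:262,203,1]-fs[200:262,203,0])])
E
```

```text
195 [(15, 129, 205), (15, 130, 202), (15, 129, 198), (15, 128, 199), (16, 129, 198), (15, 123, 180), (17, 84, 160), (16, 76, 199), (16, 79, 201), (16, 79, 197), (16, 76, 204), (16, 78, 204), (16, 80, 198), (16, 81, 194), (16, 79, 198)]
205 [(17, 82, 196), (15, 104, 189), (15, 126, 200), (15, 128, 203), (15, 130, 200), (15, 129, 196), (15, 127, 197), (15, 128, 195), (16, 107, 152), (17, 83, 178), (16, 84, 189), (16, 83, 197), (16, 81, 195), (16, 81, 196), (17, 79, 198)]
212 [(16, 78, 199), (16, 77, 202), (16, 81, 195), (15, 117, 194), (15, 129, 201), (15, 128, 201), (15, 127, 198), (15, 127, 195), (15, 128, 194), (15, 125, 184), (16, 90, 153), (17, 81, 189), (16, 79, 196), (16, 81, 199), (16, 78, 199)]
218 [(17, 77, 198), (16, 80, 197), (17, 83, 197), (16, 85, 196), (16, 100, 201), (15, 126, 201), (15, 128, 203), (15, 128, 199), (16, 129, 194), (15, 126, 182), (15, 127, 177), (15, 100, 146), (16, 81, 176), (17, 80, 194), (17, 77, 196)]
222 [(16, 76, 205), (16, 78, 199), (17, 80, 198), (17, 82, 195), (17, 85, 195), (16, 105, 189), (15, 127, 199), (15, 130, 204), (15, 126, 197), (15, 12
[... 311 characters left out ...]
, -17.0, -16.0, -18.0, -17.0, -17.0, -16.0, -18.0]
[-28.0, -29.0, -25.0, -19.0, 2.0, 28.0, 41.0, 38.0, 35.0, 16.0, -9.0, -25.0, -28.0, -29.0, -28.0, -28.0, -29.0, -26.0]
[-14.0, -16.0, -14.0, -15.0, -14.0, -14.0, -13.0, -8.0, 5.0, 22.0, 25.0, 25.0, 20.0, 16.0, 6.0, -5.0, -11.0, -14.0, -14.0, -14.0, -14.0, -13.0, -14.0]
[-15.0, -14.0, -15.0, -14.0, -13.0, -10.0, -3.0, 14.0, 33.0, 44.0, 45.0, 46.0, 45.0, 46.0, 44.0, 38.0, 31.0, 24.0, 27.0, 26.0, 28.0, 25.0, 24.0, 27.0, 26.0, 27.0, 26.0, 25.0, 24.0, 24.0, 25.0, 25.0, 22.0, 26.0, 25.0, 23.0, 23.0, 24.0, 26.0, 25.0, 30.0, 23.0, 26.0, 26.0, 23.0, 23.0, 25.0, 22.0, 27.0, 27.0, 26.0, 26.0, 23.0, 24.0, 11.0, -1.0, -6.0, -7.0, -8.0, -9.0, -10.0, -9.0]
```

```bash
cat >> h.py <<'E'
def cross(v,thr,rise):
    v=np.asarray(v,float)
    for i in range(len(v)-1):
        a,b=v[i],v[i+1]
        if (rise and a<thr<=b) or ((not rise) and a>=thr>b): return i+(thr-a)/(b-a)
    return None
E
python3 - <<'E'
from h import *
import pickle
t,s=pickle.load(open("s0.pkl","rb"))
f=t["color"].astype(float); d=f[...,1]-f[...,0]
up=[];lo=[]
for c in range(341,355):
    a=cross(d[220:229,c],6,True);b=cross(d[229:240,c],6,False)
    up.append((c,220+a));lo.append((c,229+b))
W=lambda L,z:np.array([onz(t,q,z)[:2] for q in L])
for n,L in(("up",up),("lo",lo)):
    P=W(L,.125);m=np.polyfit(P[:,1],P[:,0],1);print(n,m,np.degrees(np.arctan(m[0])),P.mean(0),np.std(np.polyval(m,P[:,1])-P[:,0]))
print("ends y",onz(t,(339.6,228.9),.125),onz(t,(356,228.7),.125), "bottom left end",onz(t,(334.2,229.5),0))
S=cv2.cvtColor(cv2.GaussianBlur(t["color"],(3,3),0),cv2.COLOR_RGB2HSV)[...,1].astype(float)
L=[];R=[]
for r in range(194,217):
    a=cross(S[r,262:285],104,True)
    mid=int(262+a+6); b=cross(S[r,mid:300],104,False)
    L.append((262+a,r));R.append((mid+b,r))
for n,Q in(("L",L),("R",R)):
    P=W(Q,.012);m,c=np.polyfit(P[:,0],P[:,1],1);res=P[:,1]-m*P[:,0]-c;print(n,m,c,np.degrees(np.arctan(m)),res.std()); 
    if n=="L": mL,cL=m,c
    else: mR,cR=m,c
m=(mL+mR)/2; print("width",(cL-cR)*np.cos(np.arctan(m)))
# front edge: sample along rack direction for several lateral offsets
yaw=np.arctan(m); ex=np.array([np.cos(yaw),np.sin(yaw)]);ey=np.array([-ex[1],ex[0]])
c0=np.array([.5,m*.5+(cL+cR)/2])
for off in(-.015,-.01,-.005,0,.005,.01,.015):
    ds=np.arange(-.12,.06,.001)
    p=proj(t,[[*(c0+ex*q+ey*off),.012] for q in ds]).astype(np.float32)
    v=cv2.remap(S.astype(np.float32),p[:,0][None],p[:,1][None],cv2.INTER_LINEAR)[0]
    a=cross(v,104,True); print(off,"front at",ds[0]+.001*a, (c0+ex*(ds[0]+.001*a)).round(4))
print("yaw",np.degrees(yaw))
E
```

```text
up [-0.01944064  0.46050767] -1.1137261223328667 [ 0.46579968 -0.2722138 ] 0.00022067615331446366
lo [-0.01704134  0.4431837 ] -0.976302570608925 [ 0.44781716 -0.27189544] 0.00038923605329752015
ends y [ 0.45572199 -0.24449009  0.125     ] [ 0.45695337 -0.30169276  0.125     ] bottom left end [ 0.45874566 -0.24729195  0.        ]
L 0.4845401787303417 -0.27058765171300914 25.852052615368514 0.0003045544738825367
R 0.4814840913711784 -0.321183458259377 25.71007517433945 0.000429938732324811
width 0.04555961342281713
-0.015 front at -0.02154512489927478 [ 0.4806 -0.0638]
-0.01 front at -0.021717291857273557 [ 0.4804 -0.0638]
-0.005 front at -0.021768765638031692 [ 0.4804 -0.0638]
0 front at -0.022471248876909253 [ 0.4798 -0.0642]
0.005 front at -0.022837696335078525 [ 0.4794 -0.0643]
0.01 front at -0.02287098276665113 [ 0.4794 -0.0643]
0.015 front at -0.0226903460837887 [ 0.4796 -0.0642]
yaw 25.78110637771229
```

```bash
python3 - <<'E'
from h import *
import pickle
t,s=pickle.load(open("s0.pkl","rb"))
fs=s["color"].astype(float); d=fs[...,1]-fs[...,0]
L=[];R=[]
for r in range(220,250,2):
    L.append((192+cross(d[r,192:203],5,True)));R.append((203+cross(d[r,203:214],5,False)))
print("side L/R cols",np.mean(L[:4]),np.mean(L[-4:]),np.mean(R[:4]),np.mean(R[-4:]))
for n,a,b in[("carton near-top edge mid",(355.9,228.8),(203.2,215.9)),("tray R front",(291.8,220.8),(221.2,214.5)),("pile R front",(277.4,185.3),(269.6,200.5)),("pile L front",(264.2,191.3),(253.3,197))]:
    P,e=tri(t,a,s,b); print(n,P.round(4),"miss",round(e,4))
print("carton base near edge mid by side z0",onz(s,(203.4,254.2),0).round(4))
ex=np.array([np.cos(np.radians(25.78)),np.sin(np.radians(25.78))]);ey=np.array([-ex[1],ex[0]]);o=np.array([.480,-.064])
for n,p in[("origin",[0,0,.012]),("FR",[0,-.023,.012]),("FL",[0,.023,.012]),("pileFR",[.14,-.029,.048]),("pileFL",[.14,.029,.048])]:
    w=[*(o+ex*p[0]+ey*p[1]),p[2]]; print(n,np.round(w,4),proj(t,w).round(1),proj(s,w).round(1))
print(proj(s,[[.4568,-.302,.125],[.4568,-.302,0]]))
E
```

```text
side L/R cols 199.56393086080587 200.22149621212122 206.19024725274724 206.55726909184727
carton near-top edge mid [ 0.4582 -0.3018  0.122 ] miss 0.0029
tray R front [ 0.4903 -0.0858  0.023 ] miss 0.0035
pile R front [ 0.6348 -0.0305  0.0499] miss 0.0336
pile L front [0.5962 0.018  0.043 ] miss 0.0006
carton base near edge mid by side z0 [ 0.4569 -0.2984  0.    ]
origin [ 0.48  -0.064  0.012] [[285.7 223.2]] [[218.1 214.6]]
FR [ 0.49   -0.0847  0.012 ] [[291.2 220.6]] [[220.6 217.4]]
FL [ 0.47   -0.0433  0.012 ] [[280.2 225.8]] [[215.6 211.9]]
pileFR [ 0.6187 -0.0292  0.048 ] [[277.  185.2]] [[259.9 201.3]]
pileFL [0.5935 0.023  0.048 ] [[262.9 191.8]] [[252.5 195.1]]
[[202.13859026 214.94614499]
 [203.23192639 254.85792784]]
```

Request:
drive_tool --motion '[0, 0, 0, 0, 0, 0, 85, 50, -60, 0, 0, 0, 10, 85, 60, -90, 0, 0, 0, 14, 85, 60, -120, 0, 0, 0, 14, 85]'

```text
t: 0.7
tcp_pos: [0.1918, -0.4681, 0.1941]
tool_rot: [1.0, 0.012, -0.0, -0.001]
force: [-0.1, 0.5, 0.4]
finger_gap: 0.994
```

```bash
cat >> h.py <<'E'
from scipy.spatial.transform import Rotation as Ro
def toolR(yaw,tilt):
    """tool x -> heading yaw (deg), z down, tilted forward by tilt about tool y"""
    y=np.radians(yaw); c,s=np.cos(y),np.sin(y)
    R0=np.array([[c,s,0],[s,-c,0],[0,0,-1.]]).astype(float)
    return Ro.from_matrix(R0)*Ro.from_rotvec([0,np.radians(tilt),0])
def delta(pos,R,st=None):
    st=st or manip.sense(); A=Ro.from_quat(st["tool_rot"])
    d=A.inv().apply(np.asarray(pos)-st["tcp_pos"])*1000; r=(A.inv()*R).as_rotvec(degrees=True)
    return np.r_[d,r].round(1)
def tcp_for(grasp,R,off=0.0187): return np.asarray(grasp)+R.apply([0,0,off])
def log():
    st=manip.sense()
    import json
    open("log.txt","a").write(json.dumps([st["q"].tolist(),st["tcp_pos"].tolist(),st["tool_rot"].tolist()])+"\n"); return st
RO=np.array([.480,-.064]);RY=25.78
def rack(x,y,z):
    a=np.radians(RY);ex=np.array([np.cos(a),np.sin(a)]);ey=np.array([-ex[1],ex[0]])
    return np.r_[RO+ex*x+ey*y,z]
E
python3 - <<'E'
from h import *
st=log(); print(st["q"].round(3))
R=toolR(1,30)
print(delta([.34,-.2735,.18],R))
E
```

```text
[-1.403  0.37   1.726  0.     1.049  0.143]
[ 152.9 -190.9   14.7   -0.3   30.     0.3]
```

Request:
drive_tool --motion '[40, -50, 0, 0, 7, 0, 85, 80, -100, 0, 0, 15, 0, 85, 110, -150, 5, 0, 23, 0, 85, 130, -190, 10, 0, 30, 0, 85, 130, -190, 10, 0, 30, 0, 85]'

```text
t: 1.32
tcp_pos: [0.3164, -0.2693, 0.1836]
tool_rot: [0.966, 0.01, 0.258, -0.008]
force: [-1.1, -0.3, 0.0]
finger_gap: 0.992
```

```bash
python3 - <<'E'
from h import *
from scipy.optimize import least_squares
st=log(); print(st["t"],st["q"].round(3),st["tcp_pos"],Ro.from_quat(st["tool_rot"]).as_matrix()[:,2].round(3))
import json
D=[json.loads(l) for l in open("log.txt")]
D.append([[-1.48249924e+00,5.28483108e-01,1.43390740e+00,0,1.18138512,-.17851],[0.16473394,-0.60207629,0.19372167],[9.91114299e-01,1.33008475e-01,4.87176900e-05,-1.09039884e-03]])
def fk(q,p):
    h,L1,L2,d,a0,e=p
    R=Ro.from_euler('z',q[0]); P=np.array([0,0,h])+R.apply([a0,0,0])
    R=R*Ro.from_euler('y',q[1]); P=P+R.apply([0,0,L1])
    R=R*Ro.from_euler('y',q[2]); P=P+R.apply([e,0,L2])
    R=R*Ro.from_euler('z',q[3])*Ro.from_euler('y',q[4]); R=R*Ro.from_euler('z',q[5]); P=P+R.apply([0,0,d])
    return P,R
f=lambda p:np.concatenate([(fk(q,p)[0]-x) for q,x,_ in D]+[.001*(np.array(p)-[.2,.35,.35,.2,0,0])])
r=least_squares(f,[.2,.35,.35,.2,0,0]); print(r.x.round(4),np.abs(r.fun).max())
for q,x,o in D: 
    P,R=fk(q,r.x); print((P-x).round(4),(R.inv()*Ro.from_quat(o)).as_rotvec(degrees=True).round(1))
E
```

```text
1.325 [-1.434  0.228  2.223  0.767  0.799 -0.463] [ 0.31644669 -0.26926113  0.18355123] [ 0.499  0.022 -0.866]
[ 0.4296  0.6409  0.4507  0.556  -0.0981  0.0634] 0.11038651503208777
[-0.1099 -0.0155 -0.0036] [-0. -0. 90.]
[-0.0001 -0.001   0.0008] [-0.  0. 90.]
[-0.1104 -0.0118  0.0028] [ 0. -0. 90.]
```

```bash
cat > fk.py <<'E'
from h import *
import json
from scipy.optimize import least_squares
def fk(q,p):
    h,L1,L2,d,a0,e,w=p
    R=Ro.from_euler('z',q[0]); P=np.array([0,0,h])+R.apply([a0,w,0])
    R=R*Ro.from_euler('y',q[1]); P=P+R.apply([0,0,L1])
    R=R*Ro.from_euler('y',q[2]); P=P+R.apply([e,0,L2])
    R=R*Ro.from_euler('z',q[3])*Ro.from_euler('y',q[4]); R=R*Ro.from_euler('z',q[5]+np.pi/2); P=P+R.apply([0,0,d])
    return P,R
D=[json.loads(l) for l in open("log.txt")]
D.append([[-1.48249924e+00,5.28483108e-01,1.43390740e+00,0,1.18138512,-.17851],[0.16473394,-0.60207629,0.19372167],[9.91114299e-01,1.33008475e-01,4.87176900e-05,-1.09039884e-03]])
p0=np.array([.2,.35,.35,.2,0,0,.11])
fit=least_squares(lambda p:np.concatenate([(fk(q,p)[0]-x) for q,x,_ in D]+[.0005*(np.array(p)-p0)]),p0)
PR=fit.x
LO=np.array([-3.08,-.75,.22,-1.43,0,-2.85]);HI=np.array([3.08,2.2,2.44,4.57,2.65,2.85])
def ik(pos,R,q0):
    def g(q):
        P,A=fk(q,PR); return np.r_[(P-pos)*10,(A.inv()*R).as_rotvec()*2]
    best=None
    for k in range(6):
        x0=np.clip(np.array(q0)+ (np.random.default_rng(k).normal(0,.3,6) if k else 0),LO+.01,HI-.01)
        r=least_squares(g,x0,bounds=(LO,HI))
        if best is None or r.cost<best.cost-1e-9: best=r
        if best.cost<1e-8: break
    return best.x,np.sqrt(2*best.cost)
if __name__=="__main__":
    print(PR.round(4),np.abs(fit.fun).max())
    q=manip.sense()["q"]
    for th in(0,15,30,45,60):
        R=toolR(1,th); x,c=ik(tcp_for([.4568,-.2735,.035],R),R,q); print("pick",th,x.round(2),round(c,4))
    for th in(60,45,30,15,0):
        R=toolR(RY,th); x,c=ik(tcp_for(rack(-.0105,0,.035),R),R,q); print("rack up",th,x.round(2),round(c,4))
    for th in(0,-15,-30,-45,-60):
        R=toolR(RY,th); x,c=ik(tcp_for(rack(.024,0,.022),R),R,q); print("rack flat",th,x.round(2),round(c,4))
E
python3 fk.py
```

```text
[0.2742 0.588  0.3917 0.3333 0.     0.1141 0.111 ] 0.00011899811804395016
pick 0 [-0.75  0.69  1.8  -0.    0.66  0.8 ] 0.0
pick 15 [-0.87  0.66  1.97  0.56  0.39  0.18] 0.0
pick 30 [-1.02  0.72  2.13  1.56  0.45 -0.96] 0.0
pick 45 [-1.18  0.87  2.24  1.92  0.78 -1.54] 0.0
pick 60 [-1.32  1.1   2.3   1.93  1.12 -1.84] 0.0
rack up 60 [-1.08  1.19  2.41  1.85  1.12 -2.08] 0.0
rack up 45 [-0.91  0.93  2.37  1.93  0.83 -1.78] 0.0
rack up 30 [-0.71  0.73  2.26  1.72  0.48 -1.27] 0.0
rack up 15 [-0.53  0.64  2.11  0.75  0.32 -0.11] 0.0
rack up 0 [-0.38  0.65  1.94 -0.    0.55  0.74] 0.0
rack flat 0 [-0.33  0.69  1.88  0.    0.58  0.79] 0.0
rack flat -15 [-0.23  0.76  1.7  -0.21  0.9   1.04] 0.0
rack flat -30 [-0.15  0.86  1.52 -0.31  1.22  1.14] 0.0
rack flat -45 [-0.1   0.99  1.35 -0.38  1.52  1.19] 0.0
rack flat -60 [-0.06  1.12  1.19 -0.45  1.79  1.19] 0.0
```

```bash
python3 - <<'E'
from h import *
R=toolR(1,55); g=np.array([.4568,-.2735,.034])
p=tcp_for(g,R,.023)
print("grasp tcp",p.round(4))
print("pre",delta(p-R.apply([0,0,.075]),R))
E
```

```text
grasp tcp [ 0.4756 -0.2732  0.0208]
pre [ 2.480e+01  8.700e+00  1.524e+02 -7.000e-01  2.500e+01 -1.000e-01]
```

Request:
drive_tool --motion '[8, 3, 40, 0, 7, 0, 85, 16, 6, 80, 0, 14, 0, 85, 22, 9, 120, 0, 20, 0, 85, 25, 9, 150, -0.7, 25, 0, 85, 25, 9, 152, -0.7, 25, 0, 85, 25, 9, 152, -0.7, 25, 0, 85]' --force 30

```text
t: 2.08
tcp_pos: [0.414, -0.2749, 0.0597]
tool_rot: [0.887, 0.005, 0.461, -0.008]
force: [0.1, -0.7, 1.2]
finger_gap: 0.993
```

```bash
python3 - <<'E'
from h import *
st=log(); print(st["q"].round(3),st["t"])
R=toolR(1,55); g=np.array([.4568,-.2735,.034])
print(delta(tcp_for(g,R,.023),R,st))
t=snap("top");s=snap("side")
crop(t,300,190,390,260,6,"pics/t2.png");crop(s,150,180,280,290,5,"pics/s2.png")
E
```

```text
[-1.465  0.952  2.375  1.779  0.985 -1.78 ] 2.075
[ 3.6 -0.3 72.8 -0.3  0.1 -0.5]
```

View pics/t2.png

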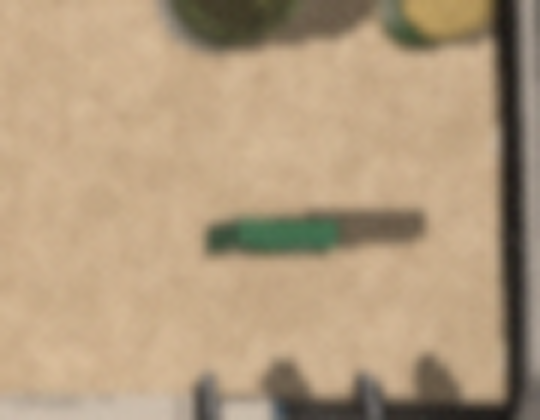

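View pics/s2.png

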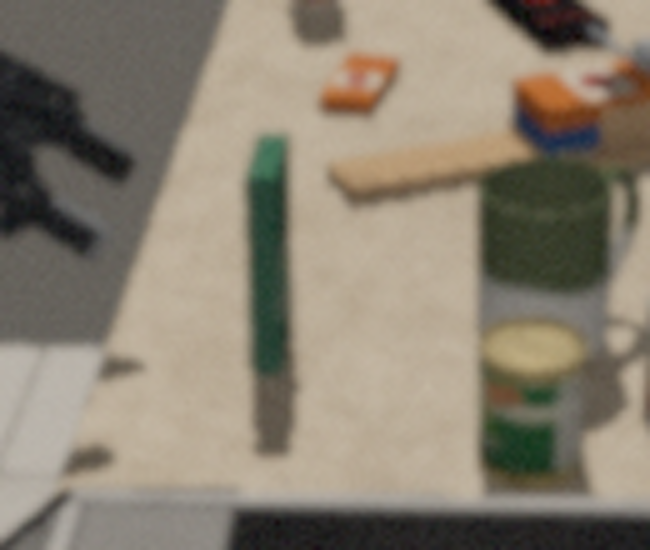

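The fingers (top crop x 206 and 370, y 385) straddle the carton, which spans x 206–340. I'm moving in to grasp.

Request:
drive_tool --motion '[1, 0, 25, 0, 0, 0, 85, 2, 0, 45, 0, 0, 0, 85, 3, 0, 60, 0, 0, 0, 85, 3.6, 0, 73, 0, 0, 0, 85, 3.6, 0, 73, 0, 0, 0, 85]'

```text
t: 2.8
tcp_pos: [0.4772, -0.2745, 0.0273]
tool_rot: [0.887, 0.009, 0.462, -0.003]
force: [0.8, -0.5, 0.7]
finger_gap: 0.996
```

```bash
python3 - <<'E'
from h import *
st=log(); print(st["q"].round(3),st["force"].round(2))
t=snap("top");s=snap("side")
crop(t,300,190,390,260,6,"pics/t3.png");crop(s,150,180,280,290,5,"pics/s3.png")
E
```

```text
[-1.267  1.005  2.28   1.947  1.008 -1.736] [ 0.82 -0.55  0.67]
```

View pics/t3.png

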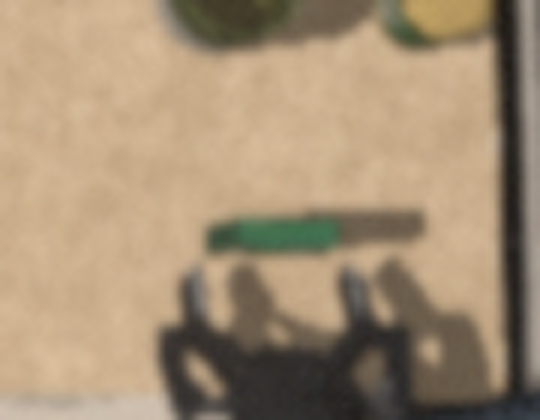

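View pics/s3.png

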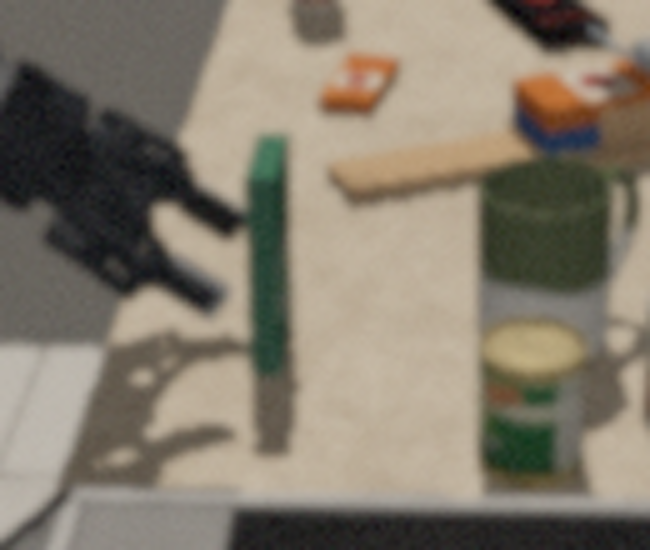

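```bash
python3 - <<'E'
from h import *
st=manip.sense(); R=Ro.from_quat(st["tool_rot"]);t=snap("top");s=snap("side")
print(st["tcp_pos"])
for b in(0,.013,.03):
  for y in(-.0427,.0427):
    P=st["tcp_pos"]+R.apply([0,y,-b]); print(b,y,P.round(3),((proj(t,P)[0]-[300,190])*6).round(0),((proj(s,P)[0]-[150,180])*5).round(0))
for z in(0,.034,.125):print(z,((proj(t,[.4568,-.2735,z])[0]-[300,190])*6).round(0),((proj(s,[.4568,-.2735,z])[0]-[150,180])*5).round(0))
E
```

```text
[ 0.47634416 -0.2742503   0.02671662]
0 -0.0427 [ 0.476 -0.232  0.027] [187. 208.] [310. 274.]
0 0.0427 [ 0.477 -0.317  0.027] [325. 207.] [299. 347.]
0.013 -0.0427 [ 0.465 -0.232  0.034] [189. 224.] [292. 262.]
0.013 0.0427 [ 0.466 -0.317  0.034] [328. 223.] [279. 335.]
0.03 -0.0427 [ 0.451 -0.232  0.044] [193. 247.] [268. 247.]
0.03 0.0427 [ 0.453 -0.317  0.044] [333. 245.] [253. 320.]
0 [247. 241.] [272. 349.]
0.034 [257. 238.] [270. 297.]
0.125 [287. 232.] [267. 152.]
```

```bash
python3 - <<'E'
from h import *
st=manip.sense(); R=Ro.from_quat(st["tool_rot"]);t=snap("top");s=snap("side")
print(st["t"],st["tcp_pos"],st["q"].round(3))
crop(t,300,190,390,260,6,"pics/t4.png");crop(s,150,180,280,290,5,"pics/s4.png")
for a,b in[((195,270),(240,218)),((352,268),(217,302))]:
    P,e=tri(t,(a[0]/6+300,a[1]/6+190),s,(b[0]/5+150,b[1]/5+180)); print(P,e,R.inv().apply(P-st["tcp_pos"]))
E
```

```text
3.0 [ 0.47596787 -0.27421064  0.02611856] [-1.269  1.008  2.281  1.947  1.008 -1.737]
[ 0.43561546 -0.23021306  0.06191412] 0.001189295000639824 [ 0.00654199 -0.04472589 -0.05293602]
[ 0.43627313 -0.32576316  0.05936809] 0.00425703593555251 [ 0.00404788  0.05082597 -0.05233739]
```

View pics/s4.png

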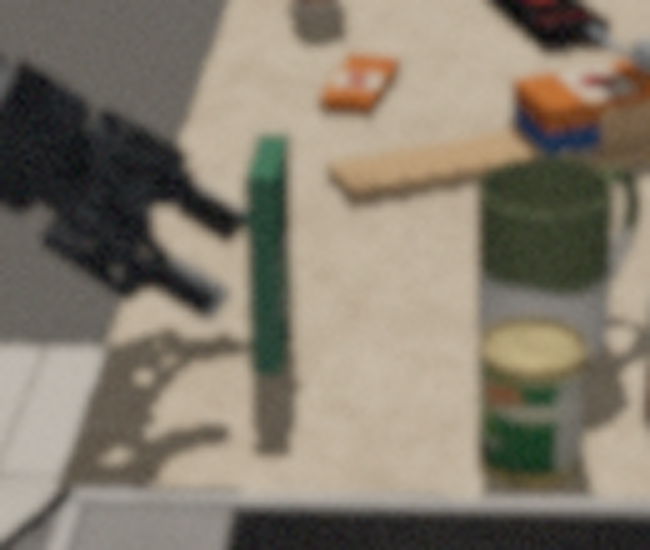

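```bash
python3 - <<'E'
from h import *
import pickle
t,s=pickle.load(open("s0.pkl","rb"))
for z in(.194,.207,.234,.247):
  for y in(-.0427,.0427): 
    P=np.array([.1647,-.602,z])+np.array([.264,-.965,0])*y; print(z,y,proj(s,P).round(1),proj(t,P).round(1))
crop(s,0,140,90,260,6.6,"pics/s5.png");crop(t,420,300,512,384,6.5,"pics/t5.png")
E
```

```text
0.194 -0.0427 [[ 41.6 236.3]] [[442.4 322.3]]
0.194 0.0427 [[ 33.6 257.3]] [[467.5 315.4]]
0.207 -0.0427 [[ 40.5 230.7]] [[444.1 322.9]]
0.207 0.0427 [[ 32.4 251.3]] [[469.4 316. ]]
0.234 -0.0427 [[ 38.3 219. ]] [[447.6 324.3]]
0.234 0.0427 [[ 29.9 238.8]] [[473.4 317.3]]
0.247 -0.0427 [[ 37.2 213.3]] [[449.4 325. ]]
0.247 0.0427 [[ 28.6 232.6]] [[475.4 317.9]]
```

View pics/s5.png

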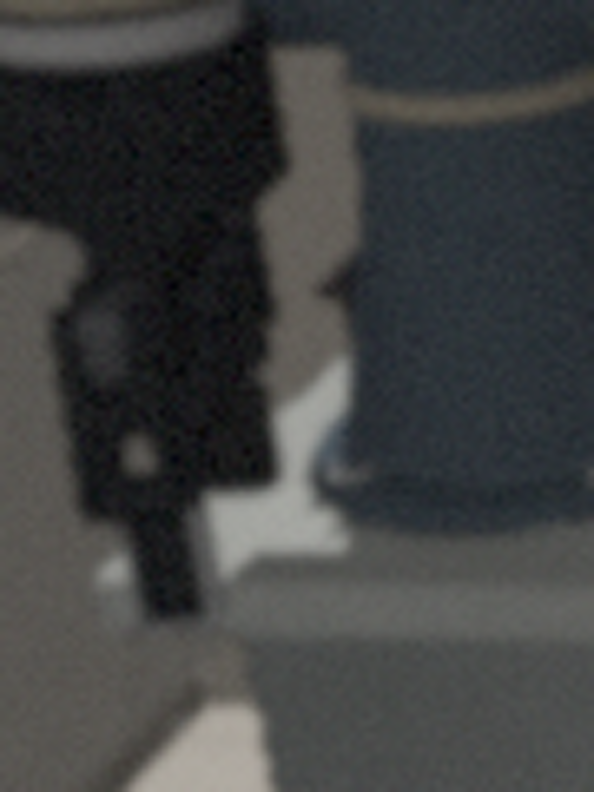

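View pics/t5.png

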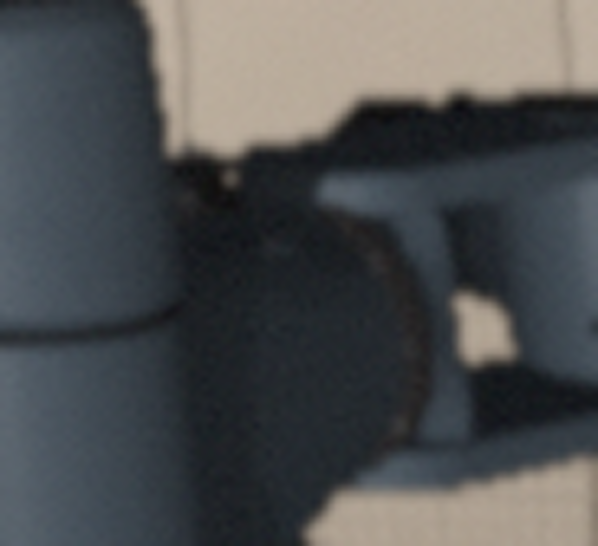

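The two-view check puts the open fingertips 53 mm behind the reported TCP, not the documented 13 mm. I'll back off and shut the fingers to measure the real tip position before touching anything.

Request:
drive_tool --motion '[0, 0, -20, 0, 0, 0, 0, 0, 0, -40, 0, 0, 0, 0, 0, 0, -40, 0, 0, 0, 0, 0, 0, -40, 0, 0, 0, 0, 0, 0, -40, 0, 0, 0, 0, 0, 0, -40, 0, 0, 0, 0]'

```text
t: 3.85
tcp_pos: [0.4435, -0.2744, 0.0484]
tool_rot: [0.887, 0.007, 0.462, -0.005]
force: [-0.5, -0.9, -0.2]
finger_gap: 0.001
```

```bash
python3 - <<'E'
from h import *
st=log(); R=Ro.from_quat(st["tool_rot"]);t=snap("top");s=snap("side")
print(st["t"],st["tcp_pos"],st["finger_gap"])
for b in(0,.04): print(b,((proj(t,st["tcp_pos"]+R.apply([0,0,-b]))[0]-[300,190])*6).round(0),((proj(s,st["tcp_pos"]+R.apply([0,0,-b]))[0]-[150,180])*5).round(0))
crop(t,300,190,390,260,6,"pics/t6.png");crop(s,150,180,280,290,5,"pics/s6.png")
E
```

```text
3.85 [ 0.44348043 -0.27444654  0.04838067] 0.0007997334053784445
0 [264. 259.] [246. 275.]
0.04 [273. 313.] [187. 238.]
```

View pics/s6.png

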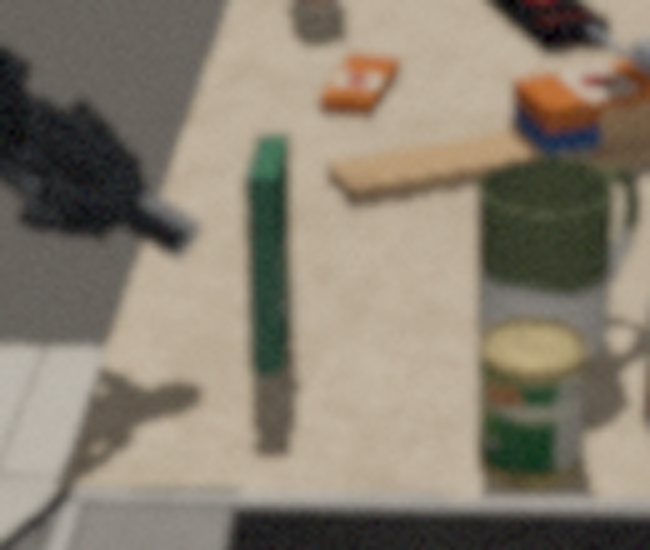

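View pics/t6.png

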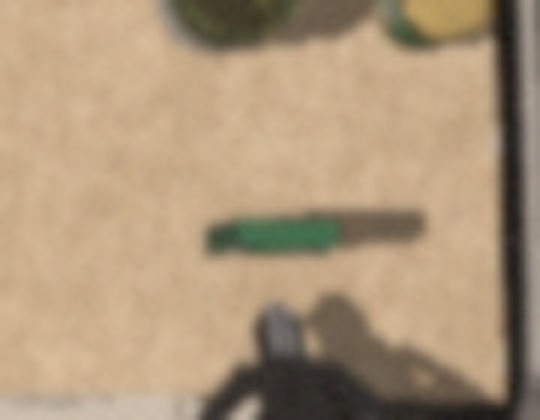

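The shut tip appears at top (278,307) and side (188,235). That is about 38–40 mm short of the reported TCP, so the real fingers are that much shorter than the reported frame. I'll correct for this from here on.

```bash
sed -i 's/off=0.0187/off=0.061/' h.py; python3 - <<'E'
from h import *
R=toolR(1,55); g=np.array([.4568,-.2735,.034])
print(delta(tcp_for(g,R),R))
E
```

```text
[-4.1 -0.6 80.3 -0.1  0.  -0.1]
```

Request:
drive_tool --motion '[0, 0, 0, 0, 0, 0, 85, 0, 0, 0, 0, 0, 0, 85, 0, 0, 0, 0, 0, 0, 85, -3, 0, 15, 0, 0, 0, 85, -4, -0.6, 35, 0, 0, 0, 85, -4, -0.6, 55, 0, 0, 0, 85, -4, -0.6, 75, 0, 0, 0, 85, -4, -0.6, 80, 0, 0, 0, 85]'

```text
t: 4.95
tcp_pos: [0.5077, -0.2718, -0.0018]
tool_rot: [0.887, 0.008, 0.462, -0.006]
force: [0.3, -0.2, 0.6]
finger_gap: 0.997
```

```bash
python3 - <<'E'
from h import *
R=toolR(1,55); g=np.array([.4568,-.2735,.034]);st=log()
print(delta(tcp_for(g,R),R),st["force"].round(1))
t=snap("top");s=snap("side")
crop(t,300,190,390,260,6,"pics/t7.png");crop(s,150,180,280,290,5,"pics/s7.png")
E
```

```text
[ 0.1  0.8 -1.2 -0.2  0.  -0. ] [ 0.3 -0.2  0.6]
```

View pics/s7.png

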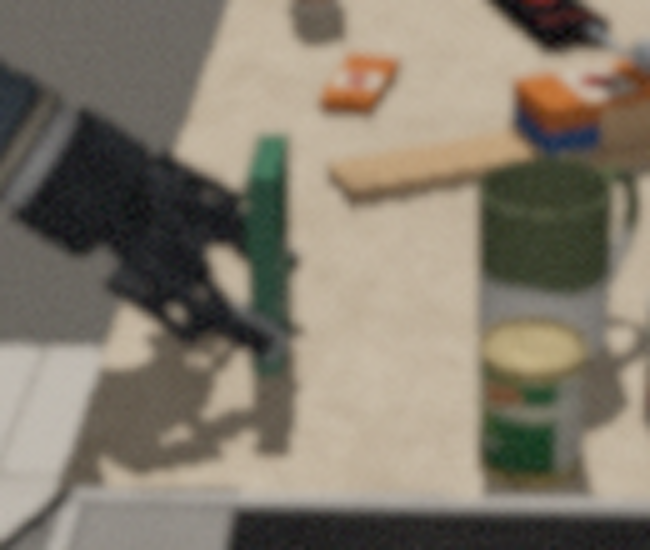

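View pics/t7.png

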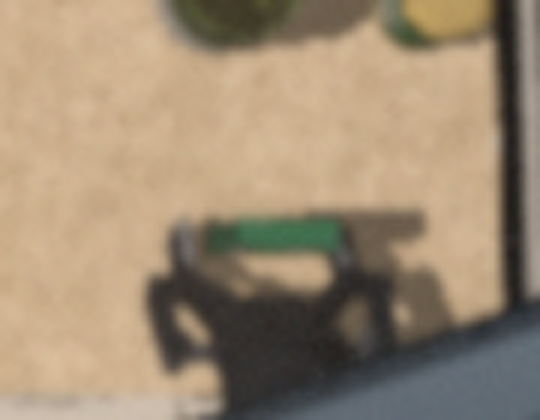

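The fingers straddle the carton: in the top crop they are at x 182 and 343 with the carton between. I'm closing.

Request:
drive_tool --motion '[0, 0, 0, 0, 0, 0, 50, 0, 0, 0, 0, 0, 0, 50, 0, 0, 0, 0, 0, 0, 50, 0, 0, 0, 0, 0, 0, 50]' --force 30

```text
t: 5.55
tcp_pos: [0.5068, -0.2722, -0.0009]
tool_rot: [0.887, 0.007, 0.462, -0.005]
force: [-1.7, 0.6, 1.9]
finger_gap: 0.669
```

```bash
python3 - <<'E'
from h import *
R=toolR(1,55);st=log()
print(st["force"].round(1),st["finger_gap"]*85.4)
# lift 15
p=st["tcp_pos"]+[0,0,.02]; print(delta(p,R,st))
R2=toolR(RY,55)
# carton centre relative: grasp x .4568 -> keep offset tcp-carton
off=R.inv().apply(st["tcp_pos"]-np.array([.4568,-.2735,0])); print("off",off)
np.save("off.npy",off)
for c in(rack(-.05,0,.02),rack(-.011,0,.02)): print(delta(c+R2.apply(off),R2,st))
E
```

```text
[-1.7  0.6  1.9] 57.09582255900778
[ 16.4  -0.1 -11.5  -0.1   0.   -0.1]
off [ 0.02793289 -0.0004635   0.04147753]
[   2.6 -209.1  -30.2   20.2   -0.   -14.3]
[  22.8 -225.4   -1.1   20.2   -0.   -14.3]
```

Request:
drive_tool --motion '[16, 0, -11, 0, 0, 0, 50, 14, -40, -14, 4, 0, -3, 50, 12, -80, -18, 8, 0, -6, 50, 10, -125, -22, 12, 0, -9, 50, 6, -170, -27, 17, 0, -12, 50, 2.6, -209, -30, 20.2, 0, -14.3, 50, 2.6, -209, -30, 20.2, 0, -14.3, 50, 2.6, -209, -30, 20.2, 0, -14.3, 50]'

```text
t: 6.55
tcp_pos: [0.4803, -0.0648, 0.0185]
tool_rot: [0.865, 0.197, 0.45, -0.102]
force: [0.1, 0.3, -1.1]
finger_gap: 0.676
```

```bash
cat > show.py <<'E'
from h import *
import sys
t=snap("top");s=snap("side");n=sys.argv[1]
x0,y0=int(sys.argv[2]),int(sys.argv[3])
crop(t,x0,y0,x0+110,y0+80,5,f"pics/t{n}.png")
X0,Y0=int(sys.argv[4]),int(sys.argv[5]);crop(s,X0,Y0,X0+110,Y0+80,5,f"pics/s{n}.png")
a=cv2.imread(f"pics/t{n}.png");b=cv2.imread(f"pics/s{n}.png");cv2.imwrite(f"pics/b{n}.png",cv2.resize(np.vstack([a,b]),None,fx=.75,fy=.75,interpolation=cv2.INTER_AREA))
import pickle; pickle.dump((t,s),open(f"s{n}.pkl","wb"))
E
python3 - <<'E'
from h import *
R2=toolR(RY,55);st=log();off=np.load("off.npy")
print(st["q"].round(2),st["t"],st["finger_gap"]*85.4)
for c in(rack(-.05,0,.02),rack(-.05,0,.0),rack(-.011,0,.00)): print(delta(c+R2.apply(off),R2,st))
E
python3 show.py 8 230 160 180 150
```

```text
[-1.05  1.12  2.41  1.9   1.04 -2.03] 6.55 57.68901289258207
[ 0.5 -1.3 -0.3  0.1 -0.  -0. ]
[-15.9  -1.3  11.2   0.1  -0.   -0. ]
[ 6.5 -1.4 43.1  0.1 -0.  -0. ]
```

View pics/b8.png

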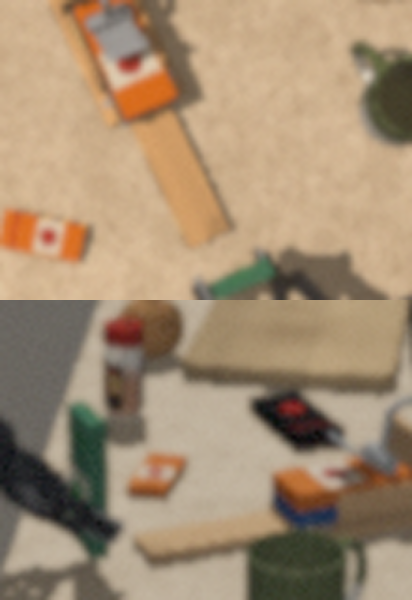

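```bash
python3 - <<'E'
from h import *
import pickle
t,s=pickle.load(open("s8.pkl","rb"))
f=s["color"].astype(float); d=f[...,1]-f[...,0]
for r in range(176,216,3):
    row=d[r,190:222]; a=cross(row,3,True); print(r,a and 190+a, [int(v) for v in row])
for sx in(-.009,.009):
  for sy in(-.029,.029):
    for z in(.02,.145): print(sx,sy,z,proj(s,rack(-.05+sx,sy,z))[0].round(1),proj(t,rack(-.05+sx,sy,z))[0].round(1))
E
```

```text
176 None [-4, -4, -3, -3, -5, -4, -8, -10, -12, -9, -6, -5, -7, -10, -12, -14, -15, -14, -12, -11, -12, -12, -19, -24, -26, -29, -22, -16, -14, -12, -14, -15]
179 198.0 [-4, -3, -6, -3, -6, -9, -10, -6, 3, 24, 38, 42, 39, 33, 14, 0, -8, -13, -12, -12, -17, -16, -18, -22, -23, -24, -19, -13, -13, -14, -14, -14]
182 198.33333333333334 [-6, -4, -5, -5, -9, -10, -10, -8, -1, 11, 23, 30, 37, 38, 42, 38, 30, 17, 4, -6, -8, -8, -9, -11, -8, -9, -6, -11, -11, -14, -14, -14]
185 198.5 [-2, -5, -5, -9, -13, -13, -13, -9, -4, 10, 24, 26, 23, 26, 26, 28, 24, 21, 7, -6, -8, -9, -9, -9, -10, -9, -8, -11, -11, -14, -14, -15]
188 198.63636363636363 [-4, -7, -9, -13, -13, -13, -13, -10, -4, 7, 17, 25, 27, 28, 28, 24, 23, 10, 0, -7, -11, -10, -12, -10, -12, -11, -12, -12, -14, -15, -14, -15]
191 198.75 [-5, -10, -12, -14, -12, -13, -13, -9, -6, 6, 21, 22, 24, 22, 27, 27, 23, 10, -1, -10, -12, -15, -13, -13, -12, -13, -14, -18, -23, -38, -49, -55]
194 199.75 [-1, -2, -7, -10, -13, -14, -13, -13, -11, -6, 6, 19, 21, 25, 25, 25, 24, 13, 1, -10, -13, -13, -14, -14, -14, -16, -20, -25, -28, -38, -54, -63]

[... 721 characters left out ...]
13]
212 200.55555555555554 [-15, -14, -14, -14, -13, -14, -13, -12, -11, -8, -2, 7, 11, 12, 8, 7, 5, 5, 1, 0, -2, -10, -11, -13, -15, -16, -22, -22, -24, -25, -26, -26]
215 202.2 [-14, -14, -14, -13, -12, -13, -13, -13, -14, -13, -10, -5, 1, 11, 24, 23, 25, 18, 0, -9, -11, -14, -14, -14, -14, -14, -17, -22, -28, -27, -29, -28]
-0.009 -0.029 0.02 [204.1 219.1] [299.8 234.1]
-0.009 -0.029 0.145 [203.2 182.9] [303.3 233. ]
-0.009 0.029 0.02 [198.2 212. ] [285.7 240.8]
-0.009 0.029 0.145 [197.1 176.8] [288.2 240.3]
0.009 -0.029 0.02 [209.4 218.1] [297.7 229.8]
0.009 -0.029 0.145 [208.7 182.1] [301.  228.3]
0.009 0.029 0.02 [203.4 211.1] [283.6 236.4]
0.009 0.029 0.145 [202.5 176. ] [285.9 235.5]
```

Request:
drive_tool --motion '[-8, -1.3, 9, 0, 0, 0, 50, -5, -1.3, 20, 0, 0, 0, 50, 4, -1.4, 31, 0, 0, 0, 50, 9, -1.4, 39, 0, 0, 0, 50, 9, -1.4, 41, 0, 0, 0, 50, 7, -1.4, 43, 0, 0, 0, 50, 7, -1.4, 43, 0, 0, 0, 50]'

```text
t: 7.52
tcp_pos: [0.515, -0.0472, -0.0006]
tool_rot: [0.865, 0.197, 0.45, -0.102]
force: [-0.4, 0.1, -1.5]
finger_gap: 0.675
```

```bash
python3 - <<'E'
from h import *
R2=toolR(RY,55);st=log();off=np.load("off.npy")
print(st["q"].round(2),st["t"],st["finger_gap"]*85.4, "force rack fwd",st["force"]@np.r_[np.cos(np.radians(RY)),np.sin(np.radians(RY)),0],st["force"])
for c in(rack(-.011,0,.0),rack(-.009,0,.00)): print(delta(c+R2.apply(off),R2,st))
E
python3 show.py 9 230 160 180 150
```

```text
[-0.91  1.14  2.35  1.99  1.07 -1.95] 7.525 57.647349766993614 force rack fwd -0.3334032410933125 [-0.42324082  0.10970534 -1.49883868]
[-0.2 -0.6  0.3  0.1 -0.  -0. ]
[ 1.  -0.6  2.   0.1 -0.  -0. ]
```

View pics/b9.png

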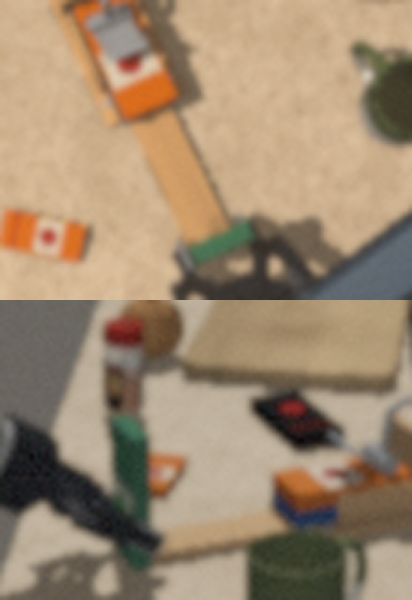

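Request:
drive_tool --motion '[0.2, 0, 1.2, 0, 0, 0, 50, 0.3, 0, 2.2, 0, 0, 0, 50, 0.3, 0, 2.2, 0, 0, 0, 50]'

```text
t: 8.0
tcp_pos: [0.5159, -0.047, -0.0009]
tool_rot: [0.866, 0.196, 0.45, -0.102]
force: [-10.4, -7.2, 5.9]
finger_gap: 0.673
```

Contact with the tray edge shows 12 N, so I'm easing off and letting go.

Request:
drive_tool --motion '[-0.5, 0, -0.8, 0, 0, 0, 50, -0.5, 0, -0.8, 0, 0, 0, 70, -0.5, 0, -0.8, 0, 0, 0, 78, -0.5, 0, -0.8, 0, 0, 0, 78, -0.5, 0, -0.8, 0, 0, 0, 78]'

```text
t: 8.62
tcp_pos: [0.5151, -0.0473, -0.0009]
tool_rot: [0.865, 0.196, 0.45, -0.102]
force: [0.1, 0.5, -0.9]
finger_gap: 0.914
```

```bash
python3 - <<'E'
from h import *
st=log();print(st["t"],st["force"].round(1),st["finger_gap"]*85.4,st["tcp_pos"])
E
python3 show.py 10 230 160 180 150
```

```text
8.625 [ 0.1  0.5 -0.9] 78.07376088723191 [ 0.51511455 -0.04728073 -0.00086764]
```

View pics/b10.png

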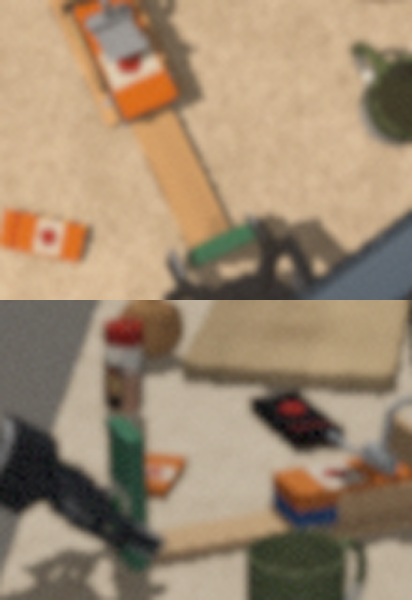

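```bash
python3 - <<'E'
from h import *
import pickle
t,s=pickle.load(open("s10.pkl","rb"))
f=t["color"].astype(float); d=f[...,1]-f[...,0]
m=np.zeros(d.shape,np.uint8); m[215:240,275:305]=(d[215:240,275:305]>6)
k=6; D=cv2.resize(d[212:240,272:305].astype(np.float32),None,fx=k,fy=k,interpolation=cv2.INTER_CUBIC)
c=max(cv2.findContours((D>8).astype(np.uint8),cv2.RETR_EXTERNAL,cv2.CHAIN_APPROX_NONE)[0],key=cv2.contourArea)[:,0,:]
px=(c+.5)/k-.5+[272,212]
W=np.array([onz(t,p,.125)[:2] for p in px]).astype(np.float32)*1000
r=cv2.minAreaRect(W); print(r); C=np.array(r[0])/1000
a=np.radians(RY);ex=np.array([np.cos(a),np.sin(a)]);ey=np.array([-ex[1],ex[0]])
print("rack coords top centre",(C-RO)@ex,(C-RO)@ey)
E
```

```text
((468.3162536621094, -67.51519775390625), (18.148950576782227, 64.84052276611328), 26.5349063873291)
rack coords top centre -0.01204968911922392 0.0019161252222378985
```

The carton stands released against the edge: top centre at rack x −12 mm, y about −1.5 mm after removing the visible side face, yaw 26.5° against the rack's 25.8°. I'll grip it again and plan the tip about the edge.

Request:
drive_tool --motion '[0, 0, 0, 0, 0, 0, 50, 0, 0, 0, 0, 0, 0, 50, 0, 0, 0, 0, 0, 0, 50, 0, 0, 0, 0, 0, 0, 50]' --force 30

```text
t: 9.22
tcp_pos: [0.5152, -0.0473, -0.0008]
tool_rot: [0.865, 0.196, 0.45, -0.102]
force: [-0.9, -0.5, 0.4]
finger_gap: 0.673
```

```bash
cat > tip.py <<'E'
from h import *
from fk import ik
import sys,os
st=log();off=np.load("off.npy")
a=np.radians(RY);ex=np.r_[np.cos(a),np.sin(a),0];ey=np.r_[-ex[1],ex[0],0];ez=np.r_[0,0,1]
if not os.path.exists("tip0.npz"):
    np.savez("tip0.npz",p=st["tcp_pos"],q=st["tool_rot"])
    # edge from contact pose
    Rc=Ro.from_quat([.866,.196,.45,-.102]); C=np.array([.5159,-.0470,-.0009])-Rc.apply(off); x=(C[:2]-RO)@ex[:2]; y=(C[:2]-RO)@ey[:2]
    print("contact centre rack",x,y,C[2]); np.save("edge.npy",x+.009)
T=np.load("tip0.npz");xe=float(np.load("edge.npy"))
E=np.r_[RO,0]+ex*xe+ez*.012
R0=Ro.from_quat(T["q"]);P0=T["p"]
def pose(phi,c):
    ph=np.radians(phi);r=Ro.from_rotvec(ey*ph)  # +y rot: z->x
    n=-ex*np.cos(ph)+ez*np.sin(ph)
    return E+r.apply(P0-E)+n*c,r*R0
print("t",st["t"],"F",st["force"].round(1),"gap",st["finger_gap"]*85.4,"q",st["q"].round(2))
A=Ro.from_quat(st["tool_rot"]);print("tilt now",np.degrees(np.arctan2(A.apply([0,0,1])@ex,-A.apply([0,0,1])@ez)).round(1))
q=st["q"]
for phi in [float(v) for v in sys.argv[1].split(",")]:
    p,R=pose(phi,float(sys.argv[2])/1000); q,c=ik(p,R,q)
    print(phi,delta(p,R,st).tolist(),"|",p.round(3),q.round(2),round(c,4))
E
python3 tip.py 4,8,12,16,20,25,30,40,50,60,70,80,90 1
```

```text
contact centre rack -0.010277851578542276 -0.0005366420526075244 7.985638652787536e-05
t 9.225 F [-0.9 -0.5  0.4] gap 57.48852975968588 q [-0.91  1.14  2.35  1.99  1.07 -1.95]
tilt now 54.9
4.0 [-3.4, 0.0, -0.1, -0.0, -4.0, -0.0] | [ 0.513 -0.048 -0.003] [-0.87  1.08  2.34  2.02  0.98 -1.89] 0.0
8.0 [-6.2, 0.0, 0.5, -0.0, -8.0, -0.0] | [ 0.512 -0.049 -0.006] [-0.83  1.02  2.32  2.03  0.89 -1.82] 0.0
12.0 [-9.0, 0.0, 0.8, -0.0, -12.0, -0.0] | [ 0.511 -0.049 -0.009] [-0.78  0.96  2.3   2.04  0.8  -1.74] 0.0
16.0 [-11.9, 0.0, 1.0, -0.1, -16.0, -0.1] | [ 0.51  -0.05  -0.011] [-0.73  0.91  2.28  2.02  0.7  -1.65] 0.0
20.0 [-14.8, 0.0, 0.9, -0.1, -20.0, -0.1] | [ 0.508 -0.051 -0.013] [-0.69  0.87  2.25  1.98  0.6  -1.54] 0.0
25.0 [-18.4, 0.1, 0.6, -0.1, -25.0, -0.1] | [ 0.506 -0.052 -0.016] [-0.63  0.82  2.21  1.89  0.48 -1.37] 0.0
30.0 [-21.9, 0.1, -0.1, -0.1, -30.0, -0.1] | [ 0.504 -0.053 -0.019] [-0.58  0.79  2.17  1.71  0.37 -1.12] 0.0
40.0 [-28.7, 0.1, -2.3, -0.1, -40.0, -0.2] | [ 0.499 -0.055 -0.023] [-0.47  0.74  2.07  0.91  0.26 -0.22] 0.0
50.0 [-35.1, 0.1, -5.7, -0.2, -50.0, -0.2] | [ 0.493 -0.058 -0.026] [-0.39  0.74  1.97  0.16  0.38  0.59] 0.0
60.0 [-40.7, 0.2, -10.1, -0.2, -60.0, -0.2] | [ 0.487 -0.061 -0.028] [-0.31  0.76  1.86 -0.12  0.59  0.91] 0.0
70.0 [-45.5, 0.2, -15.4, -0.2, -70.0, -0.3] | [ 0.48  -0.064 -0.029] [-0.25  0.81  1.75 -0.24  0.81  1.06] 0.0
80.0 [-49.4, 0.2, -21.5, -0.3, -80.0, -0.3] | [ 0.474 -0.067 -0.029] [-0.19  0.87  1.64 -0.31  1.02  1.14] 0.0
90.0 [-52.0, 0.3, -28.2, -0.3, -90.0, -0.4] | [ 0.467 -0.07  -0.027] [-0.15  0.94  1.53 -0.36  1.22  1.19] 0.0
```

Request:
drive_tool --motion '[-3.4, 0, -0.1, 0, -4, 0, 50, -6.2, 0, 0.5, 0, -8, 0, 50, -9, 0, 0.8, 0, -12, 0, 50, -11.9, 0, 1, 0, -16, 0, 50, -14.8, 0, 0.9, 0, -20, 0, 50, -18.4, 0, 0.6, 0, -25, 0, 50, -21.9, 0, 0, 0, -30, 0, 50, -21.9, 0, 0, 0, -30, 0, 50]'

```text
t: 10.22
tcp_pos: [0.5049, -0.0522, -0.0179]
tool_rot: [0.952, 0.217, 0.212, -0.047]
force: [-0.4, 0.3, -1.6]
finger_gap: 0.673
```

```bash
python3 tip.py 30,33,36,39,42,45,48,52,56,60 1; python3 show.py 11 230 160 180 150
```

```text
t 10.225 F [-0.4  0.3 -1.6] gap 57.45055646991921 q [-0.58  0.78  2.17  1.7   0.37 -1.12]
tilt now 25.0
30.0 [-1.5, 0.1, 0.1, -0.1, -0.1, 0.2] | [ 0.504 -0.053 -0.019] [-0.58  0.79  2.17  1.71  0.37 -1.12] 0.0
33.0 [-3.6, 0.1, 0.7, -0.1, -3.1, 0.2] | [ 0.502 -0.054 -0.02 ] [-0.55  0.77  2.14  1.53  0.32 -0.91] 0.0
36.0 [-5.7, 0.1, 1.2, -0.1, -6.1, 0.1] | [ 0.501 -0.054 -0.021] [-0.51  0.76  2.11  1.29  0.28 -0.65] 0.0
39.0 [-7.8, 0.1, 1.5, -0.1, -9.1, 0.1] | [ 0.499 -0.055 -0.023] [-0.48  0.75  2.08  1.01  0.26 -0.33] 0.0
42.0 [-10.0, 0.1, 1.8, -0.1, -12.1, 0.1] | [ 0.497 -0.056 -0.024] [-0.46  0.74  2.05  0.71  0.27 -0.01] 0.0
45.0 [-12.1, 0.1, 1.9, -0.1, -15.1, 0.1] | [ 0.496 -0.057 -0.025] [-0.43  0.74  2.02  0.46  0.3   0.26] 0.0
48.0 [-14.3, 0.1, 1.9, -0.1, -18.1, 0.1] | [ 0.494 -0.058 -0.026] [-0.4   0.74  1.99  0.26  0.34  0.48] 0.0
52.0 [-17.2, 0.1, 1.8, -0.1, -22.1, 0.1] | [ 0.492 -0.059 -0.027] [-0.37  0.74  1.94  0.09  0.42  0.68] 0.0
56.0 [-20.0, 0.1, 1.4, -0.1, -26.1, 0.1] | [ 0.489 -0.06  -0.028] [-0.34  0.75  1.9  -0.03  0.5   0.82] 0.0
60.0 [-22.8, 0.1, 0.8, -0.1, -30.1, 0.1] | [ 0.487 -0.061 -0.028] [-0.31  0.76  1.86 -0.12  0.59  0.91] 0.0
```

View pics/b11.png

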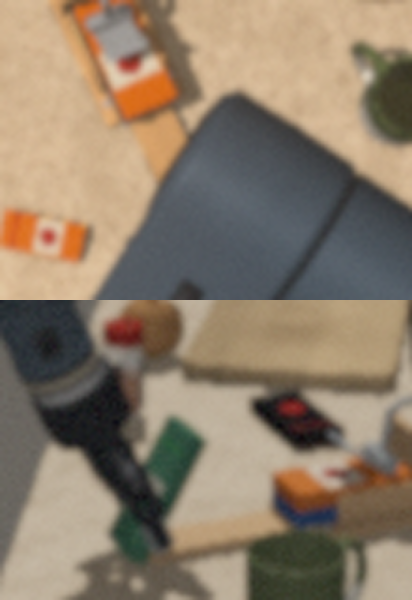

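The carton is tipped 30° in hand, its face clearing the edge at side crop (130,545). I'm continuing.

Request:
drive_tool --motion '[-3.6, 0, 0.7, 0, -3, 0, 50, -5.7, 0, 1.2, 0, -6, 0, 50, -7.8, 0, 1.5, 0, -9, 0, 50, -10, 0, 1.8, 0, -12, 0, 50, -12.1, 0, 1.9, 0, -15, 0, 50, -14.3, 0, 1.9, 0, -18, 0, 50, -17.2, 0, 1.8, 0, -22, 0, 50, -20, 0, 1.4, 0, -26, 0, 50]'

```text
t: 11.32
tcp_pos: [0.4846, -0.0598, -0.0296]
tool_rot: [0.975, 0.22, -0.012, 0.0]
force: [0.4, -0.1, -1.4]
finger_gap: 0.671
```

```bash
python3 tip.py 56,60,65,70,75,80,85,90 1
```

```text
t 11.325 F [ 0.4 -0.1 -1.4] gap 57.30659825305654 q [-0.34  0.75  1.9  -0.03  0.51  0.81]
tilt now -1.4
56.0 [4.1, 2.0, -2.1, -0.6, 0.3, -0.1] | [ 0.489 -0.06  -0.028] [-0.34  0.75  1.9  -0.03  0.5   0.82] 0.0
60.0 [1.3, 2.0, -1.3, -0.6, -3.7, -0.1] | [ 0.487 -0.061 -0.028] [-0.31  0.76  1.86 -0.12  0.59  0.91] 0.0
65.0 [-2.2, 2.1, -0.6, -0.6, -8.7, -0.1] | [ 0.483 -0.063 -0.029] [-0.28  0.78  1.8  -0.19  0.7   1.  ] 0.0
70.0 [-5.8, 2.1, -0.3, -0.6, -13.7, -0.1] | [ 0.48  -0.064 -0.029] [-0.25  0.81  1.75 -0.24  0.81  1.06] 0.0
75.0 [-9.4, 2.1, -0.2, -0.6, -18.7, -0.1] | [ 0.477 -0.066 -0.029] [-0.22  0.83  1.69 -0.28  0.91  1.11] 0.0
80.0 [-13.0, 2.1, -0.5, -0.6, -23.7, -0.1] | [ 0.474 -0.067 -0.029] [-0.19  0.87  1.64 -0.31  1.02  1.14] 0.0
85.0 [-16.6, 2.1, -1.0, -0.7, -28.7, -0.1] | [ 0.471 -0.069 -0.028] [-0.17  0.9   1.58 -0.33  1.12  1.17] 0.0
90.0 [-20.0, 2.2, -1.9, -0.7, -33.7, -0.1] | [ 0.467 -0.07  -0.027] [-0.15  0.94  1.53 -0.36  1.22  1.19] 0.0
```

Request:
drive_tool --motion '[2.5, 2, -1.7, -0.6, -2, 0, 50, 1.3, 2, -1.3, -0.6, -4, 0, 50, -2.2, 2.1, -0.6, -0.6, -8.7, 0, 50, -5.8, 2.1, -0.3, -0.6, -13.7, 0, 50, -9.4, 2.1, -0.2, -0.6, -18.7, 0, 50, -13, 2.1, -0.5, -0.6, -23.7, 0, 50, -16.6, 2.1, -1, -0.7, -28.7, 0, 50, -16.6, 2.1, -1, -0.7, -28.7, 0, 50]'

```text
t: 12.32
tcp_pos: [0.4689, -0.0684, -0.0301]
tool_rot: [0.941, 0.214, -0.254, 0.058]
force: [-0.4, 0.5, -0.9]
finger_gap: 0.673
```

```bash
python3 tip.py 85,87,90 1; python3 show.py 12 230 160 180 150
```

```text
t 12.325 F [-0.4  0.5 -0.9] gap 57.49699891254261 q [-0.17  0.9   1.58 -0.33  1.12  1.17]
tilt now -30.2
85.0 [0.1, 1.1, -2.3, -0.3, 0.2, 0.0] | [ 0.471 -0.069 -0.028] [-0.17  0.9   1.58 -0.33  1.12  1.17] 0.0
87.0 [-1.3, 1.1, -1.9, -0.3, -1.8, -0.0] | [ 0.469 -0.069 -0.028] [-0.16  0.91  1.56 -0.34  1.16  1.18] 0.0
90.0 [-3.4, 1.1, -1.4, -0.3, -4.8, -0.0] | [ 0.467 -0.07  -0.027] [-0.15  0.94  1.53 -0.36  1.22  1.19] 0.0
```

View pics/b12.png

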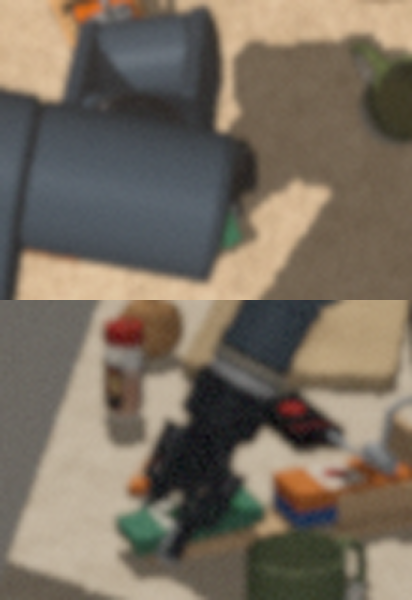

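Request:
drive_tool --motion '[-1.3, 1, -1.9, -0.3, -1.8, 0, 50, -3.4, 1, -1.4, -0.3, -4.8, 0, 50, -3.4, 1, -1.4, -0.3, -4.8, 0, 50, -3.4, 1, -1.4, -0.3, -4.8, 0, 50]'

```text
t: 12.92
tcp_pos: [0.4661, -0.0708, -0.0259]
tool_rot: [0.93, 0.211, -0.292, 0.07]
force: [-0.1, 0.0, -1.8]
finger_gap: 0.675
```

```bash
python3 tip.py 90 0; python3 show.py 13 230 160 180 150
```

```text
t 12.925 F [-0.1  0.  -1.8] gap 57.64841516193257 q [-0.15  0.93  1.53 -0.36  1.22  1.19]
tilt now -35.0
90.0 [2.5, 0.2, 1.1, 0.0, -0.1, -0.1] | [ 0.467 -0.07  -0.028] [-0.15  0.94  1.53 -0.36  1.22  1.19] 0.0
```

View pics/b13.png

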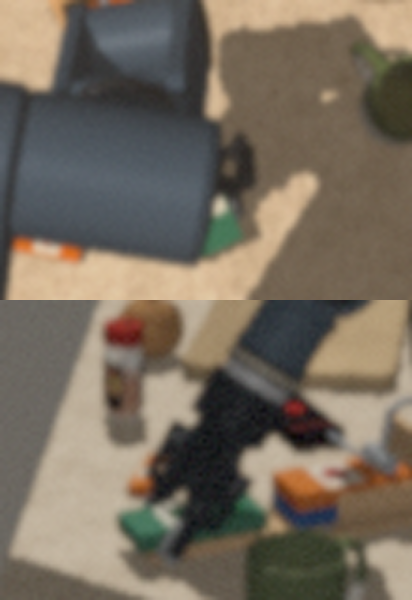

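Request:
drive_tool --motion '[1.2, 0, 0.6, 0, 0, 0, 50, 2.5, 0, 1.2, 0, 0, 0, 50, 2.5, 0, 1.2, 0, 0, 0, 50]'

```text
t: 13.4
tcp_pos: [0.4676, -0.0702, -0.0283]
tool_rot: [0.93, 0.211, -0.292, 0.07]
force: [0.4, 0.1, -2.0]
finger_gap: 0.671
```

Request:
drive_tool --motion '[0.6, 0, 0.8, 0, 0, 0, 50, 0.9, 0, 1.3, 0, 0, 0, 50, 0.9, 0, 1.3, 0, 0, 0, 50]'

```text
t: 13.78
tcp_pos: [0.4677, -0.0702, -0.0292]
tool_rot: [0.93, 0.211, -0.292, 0.07]
force: [0.1, 1.2, 5.9]
finger_gap: 0.674
```

Request:
drive_tool --motion '[0, 0, 0, 0, 0, 0, 70, 0, 0, 0, 0, 0, 0, 85, 0, 0, 0, 0, 0, 0, 85, 0, 0, -5, 0, 0, 0, 85, -15, 0, -25, 0, 0, 0, 85, -40, 0, -60, 0, 10, 0, 85, -70, 0, -100, 0, 20, 0, 85, -90, 0, -140, 0, 30, 0, 85]'

```text
t: 14.78
tcp_pos: [0.4736, -0.0664, 0.1392]
tool_rot: [0.974, 0.223, -0.039, 0.013]
force: [0.4, -0.3, -0.7]
finger_gap: 0.992
```

```bash
python3 -c "
from h import *
st=log();print(st['t'],st['tcp_pos'],st['q'].round(2))"; python3 show.py 14 230 160 180 150
```

```text
14.775 [ 0.4735582  -0.06636601  0.13922562] [-0.33  0.44  1.8  -0.08  0.95  0.84]
```

View pics/b14.png

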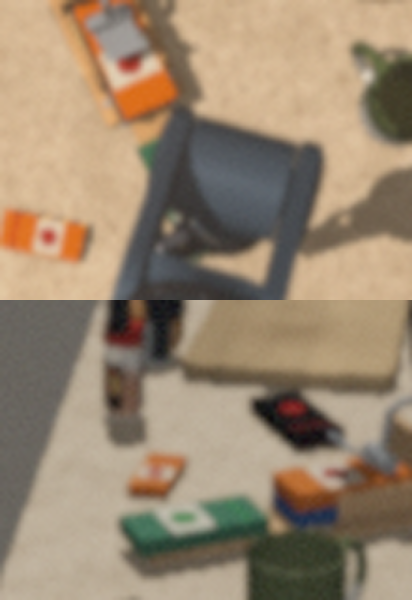

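The carton lies flat on the tray (side crop (195,520)). I'm moving the arm aside for a clear top view.

Request:
drive_tool --motion '[-20, 30, 0, 0, 5, 0, 85, -40, 70, 0, 0, 10, 0, 85, -60, 110, 0, 0, 16, 0, 85, -80, 150, 0, 0, 22, 0, 85, -80, 150, 0, 0, 22, 0, 85]'

```text
t: 15.5
tcp_pos: [0.4653, -0.2429, 0.1501]
tool_rot: [0.965, 0.216, 0.149, -0.026]
force: [-0.2, 0.3, -0.9]
finger_gap: 0.996
```

```bash
python3 show.py 15 230 160 180 150
```

```text
(no output)
```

View pics/b15.png

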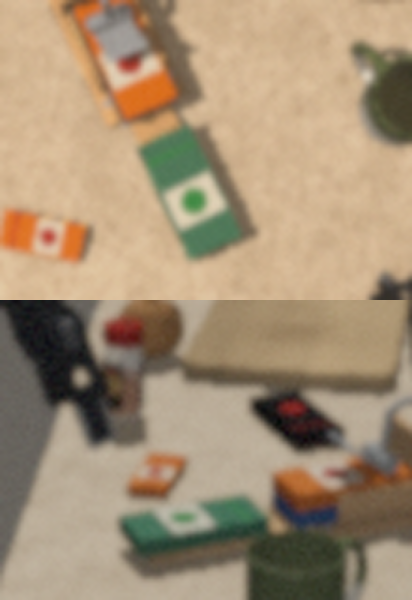

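```bash
cat > meas.py <<'E'
from h import *
import pickle,sys
a=np.radians(RY);ex=np.array([np.cos(a),np.sin(a)]);ey=np.array([-ex[1],ex[0]])
def green(t,z,roi):
    # wide face incl. white label: use saturation-agnostic 'not table': green or whitish label via R-B? use convex hull of green
    x0,y0,x1,y1=roi;k=6
    f=t["color"].astype(np.float32); d=(f[...,1]-f[...,0])[y0:y1,x0:x1]
    D=cv2.resize(d,None,fx=k,fy=k,interpolation=cv2.INTER_CUBIC)
    cs=[c for c in cv2.findContours((D>8).astype(np.uint8),cv2.RETR_EXTERNAL,cv2.CHAIN_APPROX_NONE)[0] if cv2.contourArea(c)>60*1]
    c=np.vstack(cs)[:,0,:]; px=(c+.5)/k-.5+[x0,y0]
    W=np.array([onz(t,p,z)[:2] for p in px])
    loc=np.c_[(W-RO)@ex,(W-RO)@ey].astype(np.float32)*1000
    return loc,cv2.minAreaRect(loc)
if __name__=="__main__":
    t,s=pickle.load(open(f"s{sys.argv[1]}.pkl","rb")); z=float(sys.argv[2])
    loc,r=green(t,z,[int(v) for v in sys.argv[3].split(",")]); print("green rack-frame rect mm",r)
E
python3 meas.py 15 .030 262,188,302,234
python3 - <<'E'
from h import *
st=log();print(st["tcp_pos"],st["q"].round(2))
E
```

```text
green rack-frame rect mm ((49.84478759765625, -0.4893970489501953), (58.402565002441406, 123.48213195800781), 89.85333251953125)
[ 0.46539773 -0.23764983  0.14994498] [-0.88  0.41  1.88  0.41  0.8  -0.04]
```

```bash
python3 - <<'E'
from h import *
from fk import ik
st=log();R=toolR(RY-.15,20)
p=tcp_for(rack(.022,-.0005,.018),R,.042)
print(p); q,c=ik(p,R,st["q"]);print(q.round(2),c)
for k in(.1,): print(delta(p-R.apply([0,0,k]),R,st))
E
```

```text
[ 0.51297925 -0.04866844 -0.02146709]
[-0.5   0.76  2.09  1.31  0.29 -0.65] 5.488579813653754e-11
[  63.2 -150.8   99.3    0.6    2.6    0. ]
```

```bash
python3 - <<'E'
from h import *
from fk import ik
st=log();R=toolR(RY-.15,10)
p=tcp_for(rack(.019,-.0005,.017),R,.042)
print(delta(p-R.apply([0,0,.1]),R,st),delta(p,R,st))
q=st["q"]
for x,z in[(.019,.017),(.019,.06),(.06,.06),(.1,.06),(.14,.055),(.172,.055)]:
    q,c=ik(tcp_for(rack(x,-.0005,z),R,.042),R,q);print(x,z,q.round(2),round(c,4))
E
```

```text
[  70.2 -150.8   99.8    0.6   -7.4   -0. ] [  57.3 -151.9  199.     0.6   -7.4   -0. ]
0.019 0.017 [-0.42  0.74  2.    0.44  0.32  0.3 ] 0.0
0.019 0.06 [-0.42  0.64  1.99  0.33  0.42  0.41] 0.0
0.06 0.06 [-0.35  0.66  1.9   0.28  0.47  0.53] 0.0
0.1 0.06 [-0.29  0.69  1.82  0.24  0.52  0.63] 0.0
0.14 0.055 [-0.24  0.72  1.73  0.21  0.57  0.71] 0.0
0.172 0.055 [-0.21  0.74  1.65  0.19  0.61  0.77] 0.0
```

Request:
drive_tool --motion '[18, -38, 25, 0, -2, 0, 85, 36, -76, 50, 0.3, -4, 0, 85, 54, -114, 75, 0.6, -6, 0, 85, 70, -150, 95, 0.6, -7.4, 0, 85, 70, -151, 100, 0.6, -7.4, 0, 85, 70, -151, 100, 0.6, -7.4, 0, 85, 70, -151, 100, 0.6, -7.4, 0, 85]'

```text
t: 16.48
tcp_pos: [0.4886, -0.0611, 0.0743]
tool_rot: [0.971, 0.221, 0.085, -0.019]
force: [-0.4, 0.4, -0.0]
finger_gap: 0.994
```

```bash
python3 - <<'E'
from h import *
st=log();R=toolR(RY-.15,10)
p=tcp_for(rack(.019,-.0005,.017),R,.042)
print(st["t"],st["force"].round(1),delta(p,R,st))
E
```

```text
16.475 [-0.4  0.4 -0. ] [-2.000e-01 -7.000e-01  1.001e+02  1.000e-01 -0.000e+00 -0.000e+00]
```

Request:
drive_tool --motion '[0, -0.7, 30, 0, 0, 0, 85, 0, -0.7, 60, 0, 0, 0, 85, 0, -0.7, 85, 0, 0, 0, 85, 0, -0.7, 100, 0, 0, 0, 85, 0, -0.7, 100, 0, 0, 0, 85]'

```text
t: 17.1
tcp_pos: [0.5039, -0.0536, -0.0248]
tool_rot: [0.972, 0.22, 0.085, -0.019]
force: [-0.2, -0.5, -0.2]
finger_gap: 0.993
```

```bash
python3 - <<'E'
from h import *
st=log();R=toolR(RY-.15,10)
p=tcp_for(rack(.019,-.0005,.017),R,.042)
print(st["t"],st["force"].round(1),delta(p,R,st))
E
python3 show.py 16 230 160 180 150
```

```text
17.1 [-0.2 -0.5 -0.2] [ 0.3 -0.5 -0.4  0.   0.  -0.1]
```

View pics/s16.png

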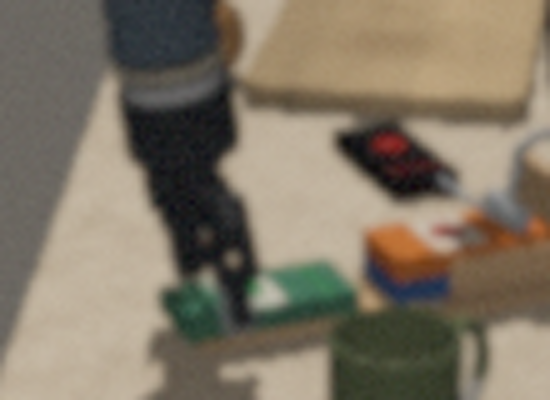

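```bash
python3 - <<'E'
from h import *
st=log();A=Ro.from_quat(st["tool_rot"]);s=snap("side")
for b in(.03,.04,.05,.06): 
    P=st["tcp_pos"]+A.apply([0,.043,-b]);print(b,P.round(4),((proj(s,P)[0]-[180,150])*5).round(0))
E
```

```text
0.03 [ 0.5181 -0.0945  0.0059] [245. 353.]
0.04 [ 0.5165 -0.0953  0.0157] [243. 340.]
0.05 [ 0.5149 -0.096   0.0256] [240. 327.]
0.06 [ 0.5134 -0.0968  0.0354] [237. 313.]
```

Request:
drive_tool --motion '[0, 0, 0, 0, 0, 0, 50, 0, 0, 0, 0, 0, 0, 50, 0, 0, 0, 0, 0, 0, 50, 0, 0, 0, 0, 0, 0, 50]' --force 50

```text
t: 17.75
tcp_pos: [0.5048, -0.0536, -0.0224]
tool_rot: [0.971, 0.221, 0.086, -0.018]
force: [-1.0, -0.5, 6.2]
finger_gap: 0.664
```

```bash
python3 - <<'E'
from h import *
st=log();R=toolR(RY,10);print(st["finger_gap"]*85.4,st["force"].round(1))
g=st["tcp_pos"]; np.save("g0.npy",g)
for dx,dz in((0,.01),(0,.042),(.05,.042)): 
    print(dx,dz,delta(g+rack(dx,0,dz)-rack(0,0,0),Ro.from_quat(st["tool_rot"]),st))
E
```

```text
56.732148721469834 [-1.  -0.5  6.2]
0 0.01 [ 1.8  0.  -9.8  0.   0.   0. ]
0 0.042 [  7.4   0.1 -41.3   0.    0.    0. ]
0.05 0.042 [ 56.6  -0.  -32.5   0.    0.    0. ]
```

Request:
drive_tool --motion '[2, 0, -10, 0, 0, 0, 50, 4, 0, -22, 0, 0, 0, 50, 6, 0, -34, 0, 0, 0, 50, 7.4, 0, -42, 0, 0, 0, 50, 7.4, 0, -42, 0, 0, 0, 50, 7.4, 0, -42, 0, 0, 0, 50]'

```text
t: 18.5
tcp_pos: [0.5045, -0.0535, 0.0202]
tool_rot: [0.971, 0.221, 0.086, -0.018]
force: [0.2, 0.3, -1.7]
finger_gap: 0.666
```

```bash
python3 show.py 17 230 160 180 150; python3 -c "
from h import *
st=log();g=np.load('g0.npy');print(st['t'],st['force'].round(1),(st['tcp_pos']-g).round(4))"
```

```text
18.6 [ 0.1 -0.2 -0.6] [-0.0004  0.0002  0.0423]
```

View pics/s17.png

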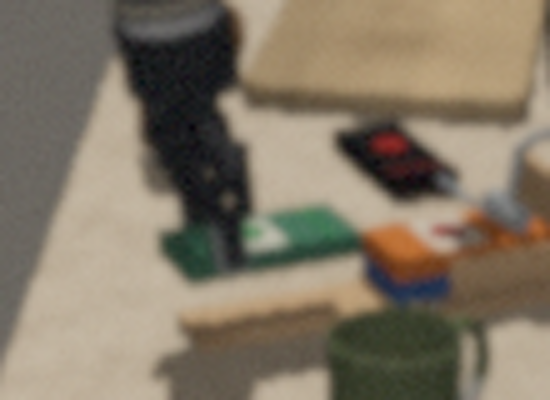

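```bash
python3 - <<'E'
from h import *
s=snap("side")
for x in(-.0125,.1125):
  for y in(-.0295,.0285):
    for z in(.054,.072): print(x,y,z,((proj(s,rack(x,y,z))[0]-[180,150])*5).round(0))
E
```

```text
-0.0125 -0.0295 0.054 [188. 286.]
-0.0125 -0.0295 0.072 [188. 260.]
-0.0125 0.0285 0.054 [157. 252.]
-0.0125 0.0285 0.072 [156. 228.]
0.1125 -0.0295 0.054 [363. 255.]
0.1125 -0.0295 0.072 [364. 230.]
0.1125 0.0285 0.054 [327. 224.]
0.1125 0.0285 0.072 [327. 200.]
```

```bash
python3 - <<'E'
import cv2
a=cv2.imread("pics/s17.png")[170:320,130:420]; cv2.imwrite("pics/s17z.png",cv2.resize(a,None,fx=2.7,fy=2.7))
E
```

```text
(no output)
```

View pics/s17z.png

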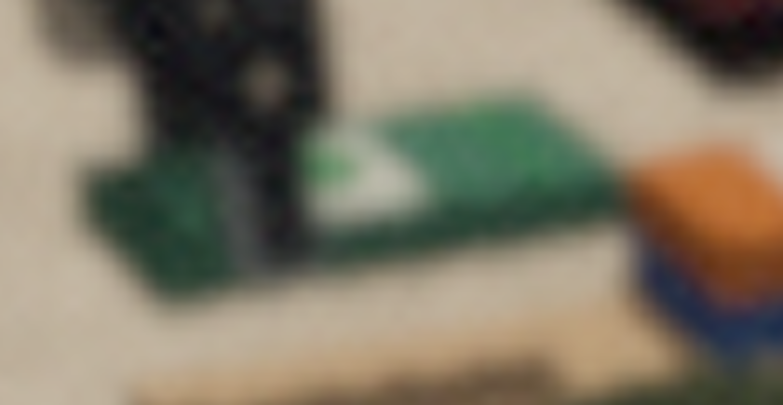

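Carton lifted level: its edges match the predicted projection within about a pixel. I'm moving forward over the pile's front.

Request:
drive_tool --motion '[16, 0, 3, 0, 0, 0, 50, 33, 0, 6, 0, 0, 0, 50, 49, 0, 8.7, 0, 0, 0, 50, 49, 0, 8.7, 0, 0, 0, 50, 48.5, 0, 11.7, 0, 0, 0, 50, 48.5, 0, 11.7, 0, 0, 0, 50]'

```text
t: 19.4
tcp_pos: [0.548, -0.0319, 0.0163]
tool_rot: [0.972, 0.22, 0.085, -0.019]
force: [-0.6, 0.5, -1.9]
finger_gap: 0.66
```

```bash
python3 show.py 18 230 140 210 140; python3 -c "
from h import *
st=log();g=np.load('g0.npy');d=st['tcp_pos']-g;a=np.radians(RY);print(st['t'],st['force'].round(1),'fwd',d[0]*np.cos(a)+d[1]*np.sin(a),'lat',-d[0]*np.sin(a)+d[1]*np.cos(a),'up',d[2],st['q'].round(2))"; python3 meas.py 18 .0675 250,165,302,234
```

```text
19.5 [-0.7  0.6 -0.4] fwd 0.04876523319688232 lat 0.00039043403073663746 up 0.03895810536146235 [-0.34  0.67  1.89  0.27  0.47  0.55]
green rack-frame rect mm ((81.01912689208984, 43.894508361816406), (72.17970275878906, 212.77920532226562), 49.66423034667969)
```

View pics/b18.png

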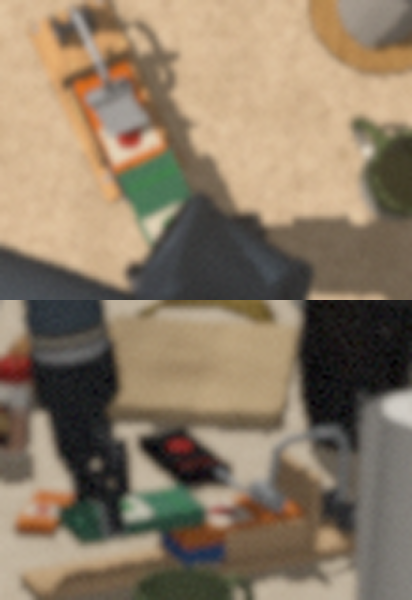

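Request:
drive_tool --motion '[10, 0, 3.5, 0, 0, 0, 50, 20, 0, 5.3, 0, 0, 0, 50, 30, 0, 7, 0, 0, 0, 50, 39, 0, 8.6, 0, 0, 0, 50, 39, 0, 8.6, 0, 0, 0, 50]'

```text
t: 20.12
tcp_pos: [0.5856, -0.0145, 0.015]
tool_rot: [0.971, 0.221, 0.086, -0.018]
force: [-0.3, 0.6, -1.6]
finger_gap: 0.662
```

```bash
cat > rel.py <<'E'
from h import *
st=log();g=np.load('g0.npy');d=st['tcp_pos']-g;a=np.radians(RY);f=st['force']
print(st['t'],'F fwd %.1f lat %.1f up %.1f'%(f[0]*np.cos(a)+f[1]*np.sin(a),-f[0]*np.sin(a)+f[1]*np.cos(a),f[2]),'pos fwd %.1f lat %.1f up %.1f'%tuple(1000*np.array([d[0]*np.cos(a)+d[1]*np.sin(a),-d[0]*np.sin(a)+d[1]*np.cos(a),d[2]])),'gap',st['finger_gap']*85.4,st['q'].round(2))
E
python3 show.py 19 230 140 210 140; python3 rel.py
```

```text
20.225 F fwd 0.0 lat -0.1 up -0.9 pos fwd 88.5 lat 0.6 up 37.2 gap 56.7431972863328 [-0.28  0.7   1.8   0.23  0.52  0.65]
```

View pics/b19.png

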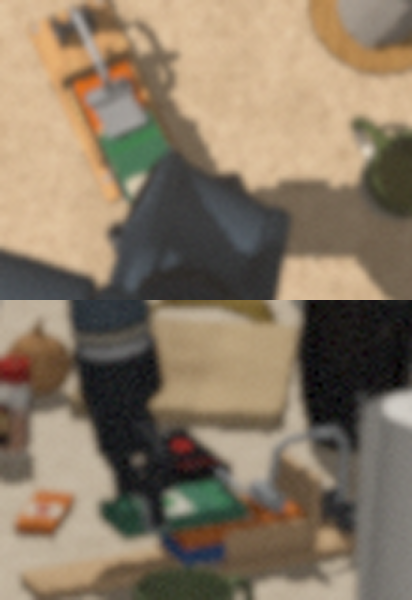

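Request:
drive_tool --motion '[6, 0, 1.5, 0, 0, 0, 50, 12, 0, 2.8, 0, 0, 0, 50, 18, 0, 3.9, 0, 0, 0, 50, 24, 0, 4.9, 0, 0, 0, 50, 29.5, 0, 5.9, 0, 0, 0, 50, 29.5, 0, 5.9, 0, 0, 0, 50]'

```text
t: 20.98
tcp_pos: [0.6121, -0.0013, 0.0141]
tool_rot: [0.971, 0.221, 0.086, -0.019]
force: [-0.6, 0.8, -1.5]
finger_gap: 0.663
```

```bash
python3 show.py 20 230 140 210 140; python3 rel.py
```

```text
21.075 F fwd -0.3 lat 0.3 up -1.0 pos fwd 119.4 lat 0.5 up 36.6 gap 56.61921618955422 [-0.25  0.72  1.73  0.21  0.56  0.71]
```

View pics/b20.png

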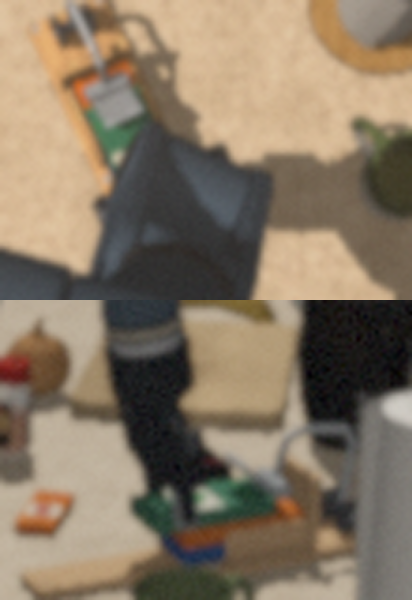

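Request:
drive_tool --motion '[6, 0, 1, 0, 0, 0, 50, 12, 0, 2.1, 0, 0, 0, 50, 18, 0, 3.2, 0, 0, 0, 50, 23, 0, 4.1, 0, 0, 0, 50, 23, 0, 4.1, 0, 0, 0, 50]'

```text
t: 21.7
tcp_pos: [0.6347, 0.0091, 0.0144]
tool_rot: [0.971, 0.221, 0.087, -0.018]
force: [1.5, 2.2, -3.2]
finger_gap: 0.662
```

```bash
python3 show.py 21 230 140 210 140; python3 rel.py
```

```text
21.8 F fwd 3.0 lat 1.1 up -3.7 pos fwd 144.2 lat -0.0 up 36.9 gap 56.53539773965463 [-0.22  0.73  1.68  0.19  0.6   0.75]
```

View pics/b21.png

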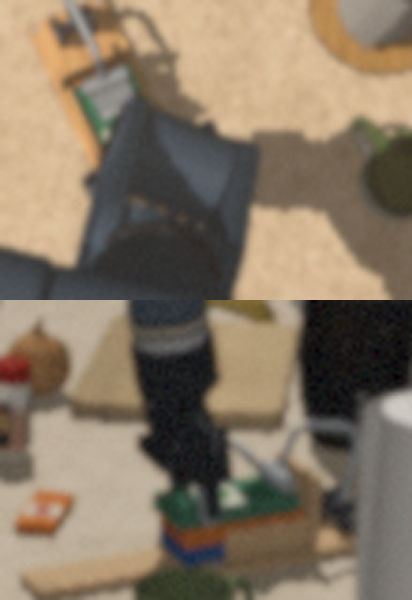

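Request:
drive_tool --motion '[3, 0, 0.5, 0, 0, 0, 50, 6, 0, 1.1, 0, 0, 0, 50, 6, 0, 1.1, 0, 0, 0, 50]'

```text
t: 22.18
tcp_pos: [0.6401, 0.0117, 0.0144]
tool_rot: [0.971, 0.221, 0.087, -0.018]
force: [-0.7, 0.8, -3.0]
finger_gap: 0.661
```

```bash
python3 rel.py
```

```text
22.175 F fwd -0.3 lat 1.0 up -3.0 pos fwd 150.3 lat 0.0 up 36.8 gap 56.45853726107144 [-0.21  0.74  1.66  0.19  0.6   0.76]
```

Request:
drive_tool --motion '[1.5, 0, 0.2, 0, 0, 0, 50, 2.5, 0, 0.4, 0, 0, 0, 50, 2.5, 0, 0.4, 0, 0, 0, 50]'

```text
t: 22.55
tcp_pos: [0.6421, 0.0128, 0.0143]
tool_rot: [0.971, 0.221, 0.087, -0.018]
force: [-1.8, -1.1, -3.1]
finger_gap: 0.66
```

```bash
python3 rel.py
```

```text
22.55 F fwd -2.1 lat -0.2 up -3.1 pos fwd 152.6 lat 0.1 up 36.7 gap 56.358039769928595 [-0.21  0.74  1.66  0.19  0.61  0.77]
```

Request:
drive_tool --motion '[1, 0, 0.2, 0, 0, 0, 50, 2, 0, 0.4, 0, 0, 0, 50, 2, 0, 0.4, 0, 0, 0, 50]'

```text
t: 22.92
tcp_pos: [0.6419, 0.013, 0.0138]
tool_rot: [0.972, 0.22, 0.085, -0.019]
force: [-6.3, -4.2, -0.4]
finger_gap: 0.666
```

```bash
python3 rel.py;python3 show.py 22 230 140 210 140
```

```text
22.925 F fwd -7.5 lat -1.1 up -0.4 pos fwd 152.5 lat 0.4 up 36.2 gap 56.86948305278471 [-0.21  0.74  1.65  0.18  0.61  0.77]
```

View pics/b22.png

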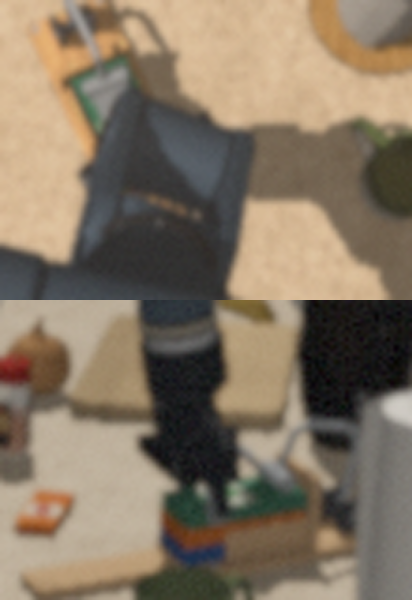

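Firm contact with the back board: −7.5 N and no further advance. I'm letting go and backing out.

Request:
drive_tool --motion '[0, 0, 0, 0, 0, 0, 62, 0, 0, 0, 0, 0, 0, 75, 0, 0, 0, 0, 0, 0, 80, 0, 0, -10, 0, 0, 0, 80, 0, 0, -30, 0, 0, 0, 80, -20, 0, -60, 0, 0, 0, 80, -50, 0, -85, 0, 0, 0, 80, -90, 30, -100, 0, 0, 0, 80]'

```text
t: 24.02
tcp_pos: [0.5588, -0.0589, 0.0994]
tool_rot: [0.971, 0.222, 0.086, -0.018]
force: [0.9, -0.5, 0.2]
finger_gap: 0.94
```

Request:
drive_tool --motion '[-30, 30, 0, 0, 0, 0, 80, -50, 70, 0, 0, 0, 0, 80, -60, 110, 0, 0, 0, 0, 80, -60, 150, 0, 0, 0, 0, 80, -60, 150, 0, 0, 0, 0, 80]'

```text
t: 24.65
tcp_pos: [0.5732, -0.2239, 0.0914]
tool_rot: [0.971, 0.221, 0.089, -0.015]
force: [1.1, 0.4, -0.4]
finger_gap: 0.93
```

```bash
python3 show.py 23 230 130 210 140; python3 rel.py
python3 - <<'E'
from h import *
import pickle
t,s=pickle.load(open("s23.pkl","rb"))
for z,c in((.048,"pile"),(.066,"green")):
  print(c,[((proj(t,rack(x-.002,y,z))[0]-[230,130])*5*.75).round(0).tolist() for x in(.14,.265) for y in(-.0295,.0285)],[((proj(s,rack(x-.002,y,z))[0]-[210,140])*5*.75+[0,300]).round(0).tolist() for x in(.14,.265) for y in(-.0295,.0285)])
E
```

```text
24.75 F fwd -0.1 lat -0.2 up -0.4 pos fwd -13.0 lat -178.0 up 112.7 gap 79.96897644311952 [-0.64  0.61  1.66  0.22  0.8   0.34]
pile [[178.0, 208.0], [125.0, 233.0], [123.0, 96.0], [71.0, 121.0]] [[185.0, 530.0], [158.0, 507.0], [305.0, 509.0], [275.0, 487.0]]
green [[178.0, 206.0], [125.0, 231.0], [124.0, 93.0], [70.0, 117.0]] [[186.0, 512.0], [158.0, 489.0], [306.0, 491.0], [276.0, 470.0]]
```

View pics/b23.png

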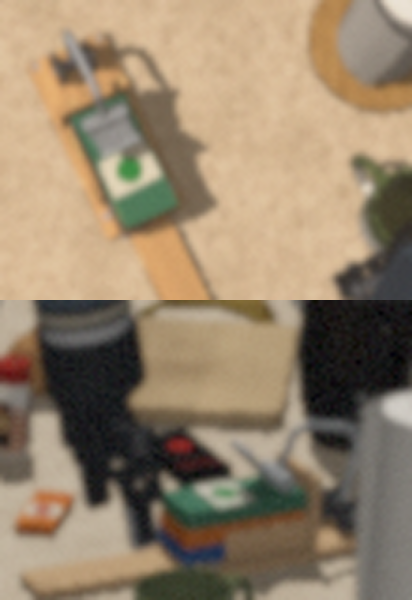

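The carton is home on the pile. The arm has ended up near the mug, so I'll rise straight up first and then check that the mug hasn't moved.

Request:
drive_tool --motion '[0, 0, -40, 0, 0, 0, 80, 0, 0, -80, 0, 0, 0, 80, -40, 0, -90, 0, 0, 0, 80, -90, 10, -90, 0, 0, 0, 80, -130, 20, -90, 0, 0, 0, 80, -130, 20, -90, 0, 0, 0, 80]'

```text
t: 25.5
tcp_pos: [0.4473, -0.2993, 0.1559]
tool_rot: [0.971, 0.221, 0.086, -0.019]
force: [1.0, 0.6, 0.1]
finger_gap: 0.938
```

```bash
python3 show.py 24 240 130 210 140; python3 rel.py; python3 meas.py 24 .066 240,145,285,200
python3 - <<'E'
from h import *
import pickle
t,s=pickle.load(open("s24.pkl","rb"));t0,s0=pickle.load(open("s0.pkl","rb"))
d=cv2.absdiff(t["color"],t0["color"]).max(2); cv2.imwrite("pics/diff24.png",np.hstack([t["color"][100:260,170:400,::-1],cv2.cvtColor(np.minimum(d[100:260,170:400].astype(int)*3,255).astype(np.uint8),cv2.COLOR_GRAY2BGR)]))
# orange remaining face + board
f=t["color"].astype(float)
E
```

```text
25.6 F fwd 0.1 lat 1.4 up -0.2 pos fwd -156.5 lat -196.4 up 178.8 gap 79.73445392767438 [-0.9   0.44  1.76  0.22  0.91  0.09]
green rack-frame rect mm ((202.5907745361328, -0.4726676940917969), (124.94225311279297, 59.02647018432617), 0.3608205020427704)
```

View pics/b24.png

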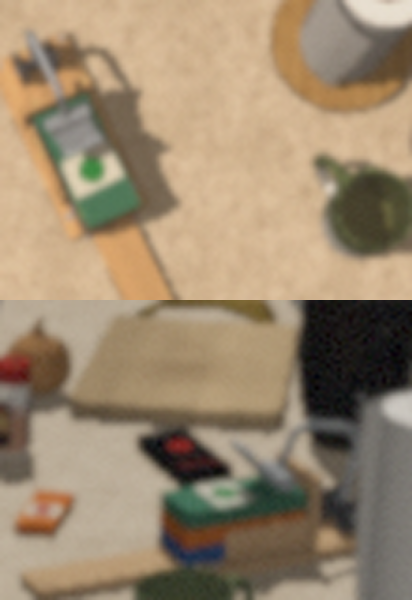

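View pics/diff24.png

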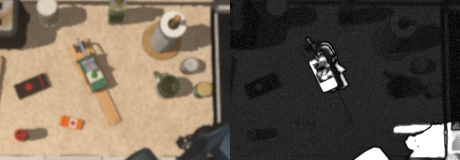

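```bash
python3 -c "
from station import manip
print(manip.sign_off())"
```

```text
the job is handed in; nothing more can be done
None
```

The green carton is home: on the pile under the weighted arm, against the back board, with the job handed in at about 25.6 s of the 67 s allowed.

- **Standing:** I stood it upright against the middle of the tray's front edge, feeling about 12 N of contact, and let go.
- **Tipping:** I gripped it again, tipped it 90° over the edge so it lay flat on the tray, and let go.
- **Sliding in:** I gripped it near its end, lifted it, and slid it in over the pile until it met the back board. The push read 7.5 N with no further advance. I then let go and moved the arm clear.

**Final checks:**
- The top view puts the carton's centre 202.6 mm behind the front edge, 0.5 mm off the middle line and turned 0.4°. The goal is 202.5 mm on the middle line.
- The arm's bar rests on the carton, and the blue and orange cartons look in place beneath it.
- The difference image shows no movement of the mug or the other things in the part of the top view I compared. The onion lies outside that part, but it looks unmoved in the side view.

**What disagreed:**
- **Fingers:** the real fingertips sit about 38–40 mm short of the reported tool point. I measured this in two views before the first grasp and corrected for it.
- **Front edge:** the contacts suggest the rack's front edge is 1–2 mm nearer the robot than the camera gave.
- **Mug:** on the way out the gripper passed close to it without moving it.

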